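One full turn of an inspection rotator

ROBOT

A 7-joint arm with a two-finger parallel gripper is mounted at the origin on a cart in front of the work surface, level with it; the furniture and walls round the work are solid. World frame = base frame: x ahead of the robot, y to its left, z up, the work surface at z = 0. Lengths are in m, angles in rad, forces in N, time in s.
With the tool pointing down it reaches from about 0.35 to 0.9 m from the base axis. Payload 8.1 kg.
Tool frame: the origin (TCP) lies on the centre line of the jaws, within the pads' length; the fingertips stand 14 mm ahead of it and the grasp point (between the pads) lies 5 mm behind it (arm.tip_reach is the distance from the TCP to the fingertips, in m); z points along the fingers, y is the direction in which the jaws open and shut (so a half turn about z gives the same grasp; the last joint's range is limited). The gripper opens to 92 mm and grips with 3 to 60 N. Pads are 19 mm wide; open, the fingers measure 130 mm over their backs; the gripper's body (75 mm by 190 mm) begins 47 mm behind the grasp point.
Start: joints at [1.058, 0.434, 0.025, 1.573, -0.012, 1.134, -0.075], TCP at [0.249, -0.573, 0.241] pointing down, gripper open.
Joint ranges: [-2.62, 2.62], [-0.44, 2.09], [-1.27, 1.32], [0.08, 2.57], [-1.32, 4.46], [0.12, 2], [-2.74, 2.74]. Speed limits (rad/s): [2.22, 2.22, 3.01, 3.01, 3.14, 3.14, 3.14].

INTERFACE

Orientations are given as a rotation vector (axis times angle).
In Python, from cell import sensors, vision, arm, nets gives the robot as it stands.
- The arm moves only by the shell command python3 -m handwheel 'ROWS' [FORCE]. ROWS is JSON, a list of rows, each an object of numbers: "tx", "ty", "tz": the shift along the tool's x, y, z in cm; "wx", "wy", "wz": the turn, a rotation vector about the tool's x, y, z in degrees; "claw": the opening, from 0 (shut) to 1 (fully open). A call has 1 to 12 rows; each row is the pose to reach, as a shift and turn from the pose commanded when the call began, along the tool's axes at that moment; what a row does not reach only later rows make up. A row lasts 1/12 s, in which the tool goes at most 41.7 mm and 7.16 degrees, less where a joint would pass 70% of its speed; a pose out of reach is approached as far as the arm can. A call with a gripper value outside its range is refused whole. The fingers move at their own pace and stop on an object; FORCE is the grip in N (left out, the last holds). Time passes only in rows, so rows that repeat a pose let the fingers close. It gives the time, the measured TCP pose, the force and the opening at its end, in the units of the state.
- sensors.observe(): the state, without advancing time (a new reading comes with each control period).
- vision.get_image(name): name is "scene" or "side" or "wrist"; returns (picture, depth): 420x560x3 uint8, blue, green, red; 420x560 float32, m along the optical axis (not along the pixel's ray), 0 where there is no reading.
- vision.camera_model(name): a dict with "K" (3x3 intrinsics, pixels), "xyz" and "attitude" of the camera in the world; the wrist camera has in their place "hand_eye" (4x4, takes a point from camera to tool coordinates, whose origin is the TCP and whose axes are the flange's). Camera axes: x right, y down, z forward; pixel columns grow to the right and rows downward; lengths in m; the calibration is good to about 2 mm. The wrist camera is an equidistant fisheye: a pixel r from the principal point sees the ray r / f radians off the axis. A picture is of the moment at which its call begins: read the wrist's pose just before it. camera_model takes no time and is no camera call.
- arm.sign_off(): hands the job in, once; it reports no verdict.
Trained networks look in the newest picture that a camera, given by its name, has taken for a name from the list of things; names that differ only in an ending like _2 or _b are one class to them, and where a whole thing is asked for, a point or a joint stands for the part that bears it (a point fixed in the world has none). Each returns a list of dicts, best first, with "score" (0 to 1); they miss things now and then, are a little off and sometimes report something else, mostly with a low value. They report only what shows in the picture. A call takes as long as a camera call.
- nets.cut_out(label, camera): "region" (420x560 bool, what is visible of it) and "uv" ([column, row] in pixels, amid what is visible of it).
The state is a dict: "clock": time; "joints": joint angles; "dq": joint speeds; "joint_efforts": joint torques, N m; "position": TCP position; "ee_rot": TCP orientation; "force": force on the tool from outside, world axes, zero at the start; "ft_torque": the same for the moment, N m; "width": opening from 0.0 (shut) to 1.0 (fully open).
Only numpy, scipy, OpenCV 4.12 (cv2) and the standard library are available. Lean on these libraries where they do the work, as an engineer would, in place of code of your own. Each camera call takes 0.05 s, during which the arm holds its last target.

TASK

Stand the slimmest of the three pipe reducers upright in the middle of the rotator's round disc, setting it down gently. Then pinch the two tabs on the crank handle together to lift the locking pin and turn the crank one full turn clockwise (seen from above), so that the reducer passes the sensor all the way round. Let go with the crank back at its starting place and the pin dropped home in its hole, the reducer still standing in the middle, and leave the other standing things where they are.

Things in the scene. Friction and masses are not known exactly. Their poses are not given: they have to be found in the camera images.
- slim_reducer_mid (a point): centre (half-way up, on its axis) of the slimmest of three beige stepped pipe reducers, 185 mm high, standing wide end down, 210 to 420 g: body 97 mm in diameter below, tapering to a straight neck 43 mm in diameter from 117 mm above the foot to the top; take it by the neck (point z + 25 to + 92 mm). z points up its axis; the foot lies 92.5 mm below the point.
- disc_top (a point): centre of the upper face of the rotator's round aluminium disc, 136 mm in diameter, level, 60 mm above the trolley top, with a thin dark circle of 100 mm in its middle, where the reducer's foot belongs. It is geared 1:1 to the crank and turns the same way; a standing reducer turns with it by friction. z up.
- rotator: the fixture, a grey base plate 170 x 380 x 12 mm fixed to the trolley; origin at the middle of its underside, x to its back, y from the crank to the disc (axes 210 mm apart: crank at y -105 mm, disc at y +105 mm). A sensor post stands behind the disc (+x); its head begins 83 mm from the disc's axis and reaches 158 mm above the trolley top.
- tab_a (a joint): inward travel in m of the two ribbed aluminium tabs on the handle (they move together, each by this much): 0 free, 0.006 fully pinched. Each is 30 mm wide and 44 mm high, centred at the height of handle_grip; 54 mm over their outer faces when free, 42 mm when pinched, which takes at most 8 N on each.
- crank_axis (a point): point on the fixed vertical axis of the rotator's crank, at the height of the handle's grip centre (110 mm above the trolley top). The steel crank arm (upper face 64 mm above the trolley top) lies below the handle.
- handle_grip (a point): grip centre of the upright black handle on the crank's end, 60 mm from the crank axis, at the fixture's front (-x) at the start. Core 40 mm (its x) by 28 mm (its y), top 148 mm above the trolley. The tabs are on its +y and -y sides. It swivels freely about the vertical on the crank, so the hand need not turn while it goes round; its first yaw varies. z up.
- crank (a joint): angle of the crank in rad, 0 at the start in its locked place, growing clockwise seen from above; 6.283 after one full turn. It turns easily (about 1 to 3 N at the handle) once the pin is lifted, and stays where it is left.
- pin (a joint): height in m of the sprung locking pin under the handle: 0 home in the only hole of the index plate (crank locked, at its starting place), 0.013 lifted by fully pinched tabs, 0.010 resting on the plate elsewhere. When the tabs are let go within about 2 mm of the hole (0.03 rad of crank) it drops in by itself; with the pin resting on the plate the crank can still be pushed.
- tall_reducer_mid (a point): centre of the bystander reducer 202 mm high, body 118 mm, neck 66 mm in diameter; leave it alone
- squat_reducer_mid (a point): centre of the bystander reducer 160 mm high, body 119 mm, wide neck; leave it alone
- carton_mid (a point): centre of a small cardboard carton, 61 x 76 x 42 mm; leave it alone
- tin_mid (a point): centre of a tin 72 mm in diameter, 75 mm high; leave it alone
- gauge_mid (a point): centre of a steel plug gauge, 48 mm in diameter, 98 mm high; leave it alone

How it is judged:
By the outcome, as a careful person would: the job done as asked, in the order asked, and still so for the second after the job is handed in, with the robot touching nothing.
It also fails if it takes over 72 s, if anything falls off the work surface, if the arm or the gripper's body presses on something with over 40 N, if the wrist force passes 120 N, or if a joint passes its speed limit or range.

## Working session

There is one attempt and no reset: what is moved stays moved. The work goes in short steps, Python scripts to look and compute and a shell command to move; the robot and the scene stay as the last step left them, time stands still between calls to the robot, and variables do not carry over. Pictures are saved under pics/ and viewed, and the job is handed in when it is done.

```bash
ls; mkdir -p pics; cat > h.py <<'E'
import numpy as np, cv2
from scipy.spatial.transform import Rotation as R
from cell import sensors, vision, arm, nets
def cam(name):
    m=vision.camera_model(name); return m
def w(name,u,v,d,m=None):
    m=m or vision.camera_model(name); K=np.array(m["K"])
    p=np.stack([(u-K[0,2])/K[0,0]*d,(v-K[1,2])/K[1,1]*d,d],-1)
    a=np.array(m["attitude"]); Rm=a if a.shape==(3,3) else R.from_rotvec(a).as_matrix()
    return p@Rm.T+np.array(m["xyz"])
E
python3 - <<'E'
from h import *
print(sensors.observe())
for n in ["scene","side","wrist"]:
    im,d=vision.get_image(n); cv2.imwrite(f"pics/{n}0.png",im); print(n,vision.camera_model(n))
print(arm.tip_reach)
E
```

```text
pics
{'clock': 0.0, 'joints': array([ 1.05842474,  0.43520295,  0.02498297,  1.57411676, -0.01160842,
        1.13403766, -0.07512738]), 'dq': array([ 0.00129993, -0.00067956,  0.00066854, -0.00031454, -0.00114967,
        0.00068417, -0.00028828]), 'joint_efforts': array([-3.44534385e-05, -6.67844796e+01,  9.84750912e-01, -3.14457464e+01,
       -6.04730565e-02,  4.31915629e-02,  1.73208823e-04]), 'position': array([ 0.24873938, -0.57280943,  0.23994993]), 'ee_rot': array([-3.07440075e+00, -6.38689189e-01,  7.34339612e-04]), 'force': array([ 0.8601522 ,  0.6457521 , -0.35833593]), 'ft_torque': array([ 0.07224648, -0.01182794,  0.02180701]), 'width': 0.998693567752051}
scene {'K': array([[469.67463331,   0.        , 279.086955  ],
       [  0.        , 469.67463331, 206.21568012],
       [  0.        ,   0.        ,   1.        ]]), 'xyz': array([-0.35522122,  0.87096172,  0.79026776]), 'attitude': array([-0.95030554,  2.2371932 , -1.30976068])}
side {'K': array([[425.34679739,   0.        , 280.85797985],
       [  0.        , 425.34679739, 209.15340148],
       [  0.        ,   0.        ,   1.        ]]), 'xyz': array([0.37668789, 1.13668831, 0.70685602]), 'attitude': array([-0.22492747,  2.64109208, -1.57610628])}
wrist {'K': array([[325.1922621 ,   0.        , 280.37266834],
       [  0.        , 325.1922621 , 214.15860556],
       [  0.        ,   0.        ,   1.        ]]), 'hand_eye': array([[-5.35063027e-04, -9.57859911e-01, -2.87235276e-01,
         7.79442897e-02],
       [ 9.99999172e-01, -1.76290132e-04, -1.27491769e-03,
         3.35376683e-04],
       [ 1.17055580e-03, -2.87235720e-01,  9.57859212e-01,
        -1.43261781e-01],
       [ 0.00000000e+00,  0.00000000e+00,  0.00000000e+00,
         1.00000000e+00]])}
0.014
```

View pics/scene0.png

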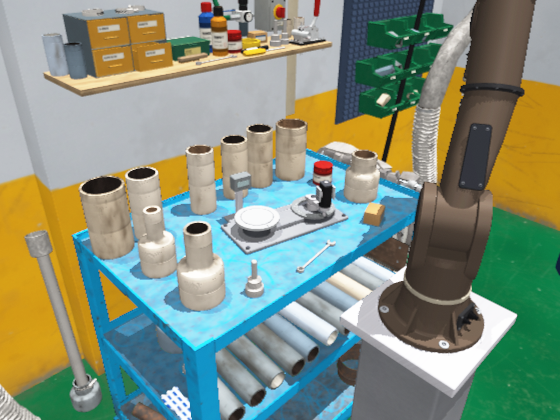

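View pics/side0.png

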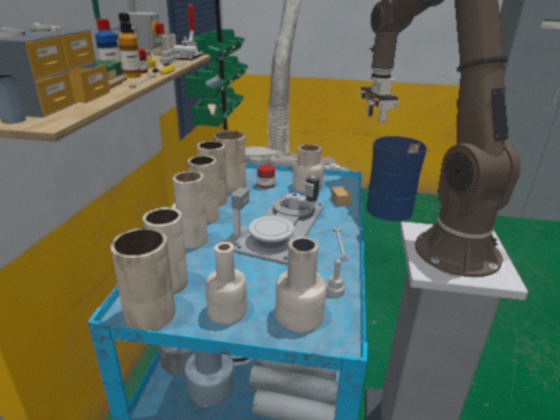

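View pics/wrist0.png

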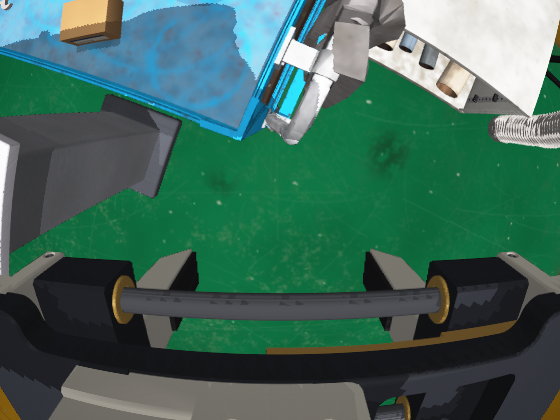

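```bash
cat > m.py <<'E'
from h import *
import sys
out={}
for n in ["scene","side"]:
    im,d=vision.get_image(n); m=vision.camera_model(n)
    for l in ["slim_reducer_mid","tall_reducer_mid","squat_reducer_mid","disc_top","rotator","handle_grip","tab_a","crank","carton_mid","tin_mid","gauge_mid"]:
        r=nets.cut_out(l,n)
        for q in r[:2]:
            reg=q["region"]&(d>0); v,u=np.nonzero(reg)
            P=w(n,u,v,d[v,u],m)
            if len(P)==0: continue
            print(n,l,round(q["score"],2),np.round(q["uv"]),len(P),"lo",np.percentile(P,2,0).round(3),"hi",np.percentile(P,98,0).round(3))
            out[f"{n}|{l}|{q['score']:.2f}"]=P
np.savez("pts.npz",**out)
E
python3 m.py
```

```text
scene slim_reducer_mid 0.77 [156. 248.] 2028 lo [0.558 0.333 0.003] hi [0.629 0.419 0.185]
scene tall_reducer_mid 0.76 [204. 273.] 3235 lo [0.375 0.317 0.008] hi [0.46  0.412 0.202]
scene squat_reducer_mid 0.83 [361. 179.] 1514 lo [ 0.428 -0.408  0.009] hi [ 0.523 -0.312  0.161]
scene disc_top 0.61 [255. 218.] 919 lo [ 0.488 -0.     0.054] hi [0.613 0.124 0.065]
scene rotator 0.58 [278. 220.] 4834 lo [ 0.429 -0.185  0.006] hi [0.663 0.141 0.154]
scene handle_grip 0.58 [328. 193.] 392 lo [ 0.429 -0.153  0.073] hi [ 0.473 -0.104  0.148]
scene handle_grip 0.56 [157. 243.] 2010 lo [0.558 0.337 0.006] hi [0.626 0.419 0.185]
scene crank 0.92 [324. 198.] 555 lo [ 0.429 -0.153  0.036] hi [ 0.524 -0.105  0.148]
scene carton_mid 0.93 [372. 214.] 363 lo [ 0.32  -0.302  0.004] hi [ 0.382 -0.229  0.046]
scene tin_mid 0.57 [326. 173.] 362 lo [ 0.61  -0.375  0.01 ] hi [ 0.669 -0.313  0.078]
scene gauge_mid 0.56 [257. 281.] 396 lo [0.329 0.237 0.006] hi [0.367 0.273 0.099]
scene gauge_mid 0.37 [326. 193.] 409 lo [ 0.428 -0.157  0.069] hi [ 0.477 -0.104  0.148]
side slim_reducer_mid 0.78 [223. 290.] 
[... 306 characters left out ...]
0.131 0.06 ]
side disc_top 0.72 [310. 190.] 111 lo [ 0.453 -0.113  0.085] hi [ 0.48  -0.096  0.129]
side rotator 0.94 [276. 227.] 4401 lo [ 0.439 -0.17   0.002] hi [0.677 0.153 0.154]
side handle_grip 0.82 [311. 188.] 374 lo [ 0.435 -0.313  0.   ] hi [ 0.498 -0.097  0.143]
side tab_a 0.49 [308. 189.] 108 lo [ 0.453 -0.113  0.085] hi [ 0.48  -0.096  0.128]
side crank 0.73 [307. 195.] 595 lo [ 0.435 -0.307 -0.004] hi [ 0.541 -0.098  0.142]
side carton_mid 0.81 [341. 196.] 333 lo [ 0.326 -0.385 -0.004] hi [ 0.393 -0.223  0.041]
side tin_mid 0.93 [264. 174.] 403 lo [ 0.617 -0.367  0.   ] hi [ 0.681 -0.306  0.073]
side gauge_mid 0.6 [335. 284.] 425 lo [ 0.336  0.25  -0.001] hi [0.377 0.28  0.095]
```

```bash
cat > fit.py <<'E'
from h import *
from scipy.optimize import least_squares
D=np.load("pts.npz")
def circ(P,r):
    f=lambda c:np.hypot(P[:,0]-c[0],P[:,1]-c[1])-r
    s=least_squares(f,np.median(P[:,:2],0),loss="soft_l1",f_scale=.002); return s.x.round(4),np.abs(s.fun).mean().round(4)
for k in D:
    P=D[k]
    if "slim" in k:
        Q=P[(P[:,2]>.125)&(P[:,2]<.172)]; print(k,"neck",circ(Q,.0215)); 
        Q=P[(P[:,2]>.01)&(P[:,2]<.06)]; print(k,"body",circ(Q,.0485))
    if "disc_top" in k and len(P)>500:
        Q=P[(P[:,2]>.045)].astype(np.float32); print(k,"disc z",np.median(Q[:,2])); 
        print(cv2.minEnclosingCircle(Q[:,:2].copy()))
    if "handle_grip" in k and len(P)<500:
        Q=P[(P[:,2]>.09)&(P[:,2]<.155)&(P[:,1]>-.17)]; print(k,Q.min(0),Q.max(0),cv2.minAreaRect(Q[:,:2].astype(np.float32)))
        for z0 in np.arange(.085,.15,.01):
            q=Q[np.abs(Q[:,2]-z0)<.005]; 
            if len(q)>3: print(z0.round(3),len(q),cv2.minAreaRect(q[:,:2].astype(np.float32)))
    if "rotator" in k:
        Q=P[(P[:,2]<.02)&(P[:,2]>.004)].astype(np.float32); print(k,cv2.minAreaRect(Q[:,:2].copy()))
E
python3 fit.py
```

```text
scene|slim_reducer_mid|0.77 neck (array([0.6078, 0.3706]), np.float64(0.0014))
scene|slim_reducer_mid|0.77 body (array([0.6082, 0.3704]), np.float64(0.0019))
scene|disc_top|0.61 disc z 0.06148507
((0.5506194829940796, 0.057734809815883636), 0.07169393450021744)
scene|rotator|0.58 ((0.5483381748199463, -0.058919355273246765), (0.40784698724746704, 0.2163221687078476), 78.17962646484375)
scene|handle_grip|0.58 [ 0.4248724  -0.15834729  0.09013379] [ 0.4748549  -0.10266035  0.15131654] ((0.44999751448631287, -0.13024583458900452), (0.0547364167869091, 0.04415273666381836), 58.371124267578125)
0.095 44 ((0.4443093240261078, -0.12865285575389862), (0.0505485013127327, 0.02540433406829834), 61.434696197509766)
0.105 53 ((0.44388118386268616, -0.12432578206062317), (0.05554378777742386, 0.02904290147125721), 45.29337692260742)
0.115 57 ((0.44467413425445557, -0.12391623854637146), (0.055486179888248444, 0.029389044269919395), 42.855411529541016)
0.125 58 ((0.44795340299606323, -0.12600833177566528), (0.054819121956825256, 0.02991696633398533), 40.23548889160156)
0.135 52 ((0.446952253580093
[... 802 characters left out ...]
41 ((0.4485015571117401, -0.11611170321702957), (0.06027641519904137, 0.02997514046728611), 36.835914611816406)
0.105 47 ((0.44964542984962463, -0.11678163707256317), (0.06080039218068123, 0.02804393135011196), 37.03770446777344)
0.115 42 ((0.4506373107433319, -0.11610975861549377), (0.058543745428323746, 0.02887066826224327), 33.65463638305664)
0.125 56 ((0.45425891876220703, -0.11871624737977982), (0.05554048344492912, 0.03862219303846359), 20.63890838623047)
0.135 41 ((0.4555880129337311, -0.11316770315170288), (0.03898896649479866, 0.027307355776429176), 7.294744491577148)
0.145 40 ((0.457716166973114, -0.12407712638378143), (0.030356911942362785, 0.03487873077392578), 71.82537841796875)
```

```bash
python3 - <<'E'
from h import *
for n,b in [("scene",(200,150,370,270)),("side",(190,150,360,270))]:
    im,d=vision.get_image(n); x0,y0,x1,y1=b
    cv2.imwrite(f"pics/{n}1.png",cv2.resize(im[y0:y1,x0:x1],None,fx=4,fy=4,interpolation=2))
E
```

```text
(no output)
```

View pics/scene1.png

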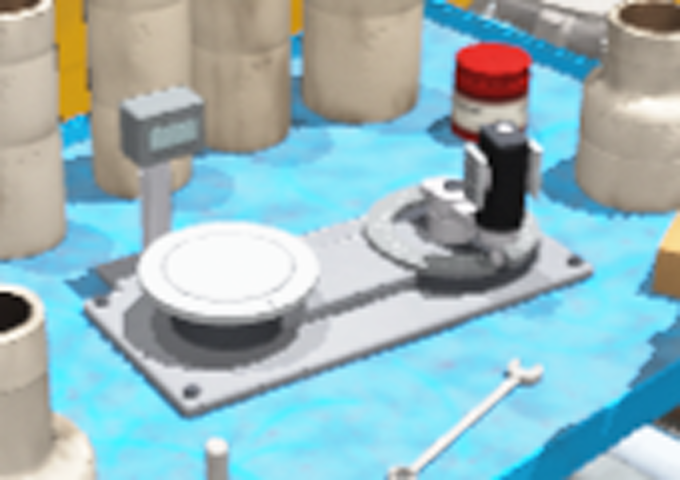

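View pics/side1.png

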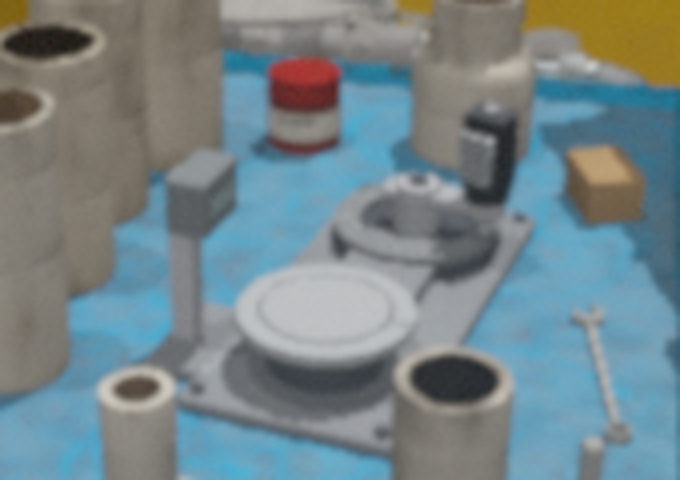

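```bash
python3 - <<'E'
from h import *
Ps=[]
for n in ["scene","side"]:
    im,d=vision.get_image(n); v,u=np.nonzero((d>0)&(d<2.5)); Ps.append(w(n,u,v,d[v,u]))
P=np.concatenate(Ps)
print("max z (cm) grid rows x, cols y from .7 to -.7")
ys=np.arange(.7,-.71,-.1)
print("      ",(ys*100).astype(int))
for x in np.arange(.1,1.3,.1):
    row=[]
    for y in ys:
        m=(abs(P[:,0]-x)<.05)&(abs(P[:,1]-y)<.05)&(P[:,2]>-.2)
        row.append(int(100*P[m,2].max()) if m.sum()>3 else -99)
    print(round(x,1),row)
s=sensors.observe(); print(R.from_rotvec(s["ee_rot"]).as_matrix().round(3))
E
```

```text
max z (cm) grid rows x, cols y from .7 to -.7
       [ 70  60  50  40  30  20  10   0  -9 -19 -29 -39 -49 -59 -69]
0.1 [-99, -99, -99, -99, -99, 0, 33, 48, 69, 68, 66, 66, -99, -99, -99]
0.2 [-99, -99, -99, -99, -99, 0, 0, 0, 0, -99, 66, 65, 65, 56, -99]
0.3 [-99, -99, 2, 2, 10, 10, 1, 1, 1, 4, 4, 1, 65, 64, -99]
0.4 [-99, -99, 2, 20, 20, 9, 0, 1, 15, 13, 15, 16, 2, 4, -99]
0.5 [-99, -99, 2, 20, 20, 2, 6, 6, 14, 7, 16, 16, 6, 5, -99]
0.6 [-99, -99, 2, 18, 18, 1, 16, 16, 3, 3, 7, 7, 6, 6, -99]
0.7 [-99, -99, 20, 20, 20, 0, 21, 19, 20, 12, 21, 20, 5, 6, -99]
0.8 [-99, -99, 20, 20, 20, 0, 21, 21, 21, 21, 21, 20, 4, 6, -99]
0.9 [-99, -99, 2, 2, 2, 2, 2, 2, 2, 21, 2, -99, 2, -99, -99]
1.0 [-99, -99, -99, 40, 41, 52, 52, 52, 42, 53, 43, 43, 42, 49, 60]
1.1 [-99, -99, -99, 40, 58, 59, 59, 59, 46, 58, 58, 52, 55, 57, 49]
1.2 [-99, -99, -99, 62, 62, 61, 64, 64, 63, 63, 62, 62, 62, 61, 61]
[[ 0.917  0.398 -0.   ]
 [ 0.398 -0.917 -0.   ]
 [-0.    -0.    -1.   ]]
```

```bash
python3 -m handwheel '[{"tz":-4},{"tz":-8,"wz":-7},{"tz":-12,"wz":-14,"tx":2,"ty":-2},{"tz":-12,"wz":-21,"tx":5,"ty":-5},{"tz":-12,"wz":-28,"tx":8,"ty":-8},{"tz":-12,"wz":-35,"tx":11,"ty":-11},{"tz":-12,"wz":-42,"tx":14,"ty":-14},{"tz":-12,"wz":-49,"tx":17,"ty":-17},{"tz":-12,"wz":-56,"tx":20,"ty":-20},{"tz":-12,"wz":-63,"tx":23,"ty":-23},{"tz":-12,"wz":-70,"tx":26,"ty":-26},{"tz":-12,"wz":-77,"tx":28,"ty":-28}]'
python3 - <<'E'
from h import *
s=sensors.observe();print(s["joints"].round(2),s["position"].round(3),R.from_rotvec(s["ee_rot"]).as_matrix().round(3))
E
```

```text
[ 1.06  0.43  0.03  1.57 -0.01  1.13 -0.08] [ 0.249 -0.573  0.241] [[ 0.917  0.398 -0.   ]
 [ 0.398 -0.917 -0.   ]
 [-0.    -0.    -1.   ]]invalid input
```

```bash
python3 -m handwheel '[{"tx":0,"ty":0,"tz":-4,"wx":0,"wy":0,"wz":0,"claw":1}]'; echo; python3 -m handwheel '[{"tx":0,"ty":0,"tz":-2,"wx":0,"wy":0,"wz":-7}]';python3 -m handwheel --help
```

```text
clock: 1.63
position: [0.2474, -0.5699, 0.2738]
ee_rot: [-3.064, -0.637, 0.006]
force: [1.0, -0.0, -1.4]
width: 1.002
invalid input
invalid input: not JSON, or not a number
```

```bash
python3 -m handwheel '[{"tx":0,"ty":0,"tz":-4,"wx":0,"wy":0,"wz":-7,"claw":1},{"tx":2,"ty":-2,"tz":-8,"wx":0,"wy":0,"wz":-14,"claw":1},{"tx":5,"ty":-5,"tz":-8,"wx":0,"wy":0,"wz":-21,"claw":1},{"tx":8,"ty":-8,"tz":-8,"wx":0,"wy":0,"wz":-28,"claw":1},{"tx":11,"ty":-11,"tz":-8,"wx":0,"wy":0,"wz":-35,"claw":1},{"tx":14,"ty":-14,"tz":-8,"wx":0,"wy":0,"wz":-42,"claw":1},{"tx":17,"ty":-17,"tz":-8,"wx":0,"wy":0,"wz":-49,"claw":1},{"tx":20,"ty":-20,"tz":-8,"wx":0,"wy":0,"wz":-56,"claw":1},{"tx":23,"ty":-23,"tz":-8,"wx":0,"wy":0,"wz":-63,"claw":1},{"tx":26,"ty":-26,"tz":-8,"wx":0,"wy":0,"wz":-70,"claw":1},{"tx":28,"ty":-28,"tz":-8,"wx":0,"wy":0,"wz":-77,"claw":1},{"tx":28,"ty":-28,"tz":-8,"wx":0,"wy":0,"wz":-77,"claw":1}]'
cat > st.py <<'E'
from h import *
import sys
s=sensors.observe();M=R.from_rotvec(s["ee_rot"]).as_matrix();print(s["clock"],"q",s["joints"].round(2),s["position"].round(4),"x",M[:,0].round(3),"z",M[:,2].round(3),"F",s["force"].round(1),"w",s["width"].round(3), "yaw",np.degrees(np.arctan2(M[1,0],M[0,0])).round(2))
if len(sys.argv)>3:
    t=np.array([float(a) for a in sys.argv[1:4]]); print("delta tool cm",((t-s["position"])@M*100).round(2))
    if len(sys.argv)>4: 
        y=np.radians(float(sys.argv[4])); T=np.array([[np.cos(y),np.sin(y),0],[np.sin(y),-np.cos(y),0],[0,0,-1]])
        print("rot deg",np.degrees(R.from_matrix(M.T@T).as_rotvec()).round(2))
E
python3 st.py 0.609 0.373 0.33 168.2
```

```text
clock: 2.63
position: [0.397, -0.1971, 0.3615]
ee_rot: [1.987, 2.432, 0.004]
force: [-0.2, 0.6, 0.0]
width: 0.998Traceback (most recent call last):
  File "st.py", line 3, in <module>
    s=sensors.observe();M=R.from_rotvec(s["ee_rot"]).as_matrix();print(s["clock"],"q",s["joints"].round(2),s["position"].round(4),"x",M[:,0].round(3),"z",M[:,2].round(3),"F",s["force"].round(1),"w",s["width"].round(3), "yaw",np.degrees(np.arctan2(M[1,0],M[0,0])).round(2))
                                                                                                                                                                                                      ^^^^^^^^^^^^^^^^
AttributeError: 'float' object has no attribute 'round'
```

```bash
sed -i 's/s\["width"\].round(3)/round(s["width"],3)/' st.py; python3 st.py 0.609 0.373 0.33 168.2
cat >> h.py <<'E'
def wristpts(mask=None):
    s=sensors.observe(); im,d=vision.get_image("wrist"); m=vision.camera_model("wrist"); K=np.array(m["K"]); H=np.array(m["hand_eye"])
    T=np.eye(4); T[:3,:3]=R.from_rotvec(s["ee_rot"]).as_matrix(); T[:3,3]=s["position"]
    v,u=np.mgrid[0:420,0:560]; a=(u-K[0,2])/K[0,0]; b=(v-K[1,2])/K[1,1]; th=np.hypot(a,b)+1e-9
    k=np.tan(th)/th; pc=np.stack([a*k*d,b*k*d,d,np.ones_like(d)],-1)
    P=(pc@(T@H).T)[...,:3]; return im,d,P
E
python3 - <<'E'
from h import *
im,d,P=wristpts(); cv2.imwrite("pics/w1.png",im); np.savez("w1.npz",im=im,d=d,P=P)
E
```

```text
2.6333 q [ 0.73  0.08 -0.42  1.76  0.03  1.31  0.51] [ 0.397  -0.1971  0.3615] x [-0.199  0.98   0.001] z [ 0.002  0.002 -1.   ] F [-0.2  0.6  0. ] w 0.998 yaw 101.49
delta tool cm [51.64 32.12  3.3 ]
rot deg [ 1.700e-01  3.000e-02 -6.671e+01]
```

View pics/w1.png

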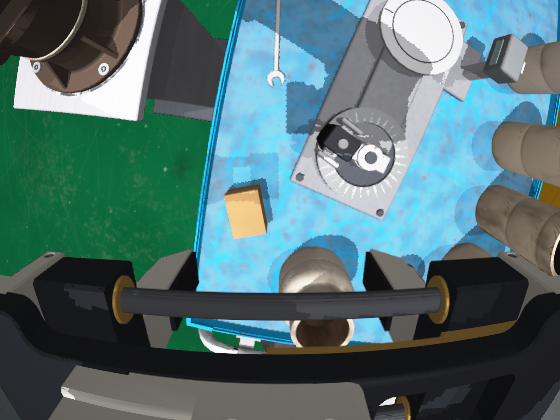

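```bash
python3 - <<'E'
from h import *
D=np.load("w1.npz"); im,P=D["im"],D["P"]
c=im[100:190,280:420]; cv2.imwrite("pics/w1c.png",cv2.resize(c,None,fx=5,fy=5,interpolation=2))
Z=P[...,2]
def box(u0,v0,u1,v1,z0,z1):
    m=np.zeros(Z.shape,bool); m[v0:v1,u0:u1]=1; return P[m&(Z>z0)&(Z<z1)]
print("table z", np.median(box(250,100,290,180,-.03,.03)[:,2]))
q=box(370,0,480,80,.045,.08).astype(np.float32); print("disc",np.median(q[:,2]),cv2.minEnclosingCircle(q[:,:2].copy()),len(q))
q=box(280,0,480,230,.004,.02).astype(np.float32); print("plate",cv2.minAreaRect(q[:,:2].copy()), np.median(q[:,2]))
q=box(310,110,360,170,.1355,.165).astype(np.float32); print("handle top",np.median(q,0),cv2.minAreaRect(q[:,:2].copy()),len(q))
q=box(310,110,375,170,.08,.13).astype(np.float32); print("tabs?",q.min(0),q.max(0),len(q),cv2.minAreaRect(q[:,:2].copy()))
q=box(310,110,375,170,.08,.165).astype(np.float32); print("all",len(q),cv2.minAreaRect(q[:,:2].copy()))
E
```

```text
table z -0.0010203239423486332
disc 0.059737787 ((0.5810529589653015, 0.05382606014609337), 0.09358630329370499) 5251
plate ((0.5576018691062927, -0.07506832480430603), (0.35441315174102783, 0.38809648156166077), 15.178255081176758) 0.011293389
handle top [ 0.45321375 -0.13128036  0.14418674] ((0.4548959732055664, -0.13153351843357086), (0.028012817725539207, 0.040825702250003815), 65.15554809570312) 819
tabs? [ 0.43106973 -0.16073078  0.08050767] [ 0.47840986 -0.10170908  0.12999067] 423 ((0.45266902446746826, -0.13062602281570435), (0.055949363857507706, 0.03583528473973274), 67.8810806274414)
all 1461 ((0.45501232147216797, -0.13153186440467834), (0.05593734234571457, 0.040796250104904175), 68.27307891845703)
```

View pics/w1c.png

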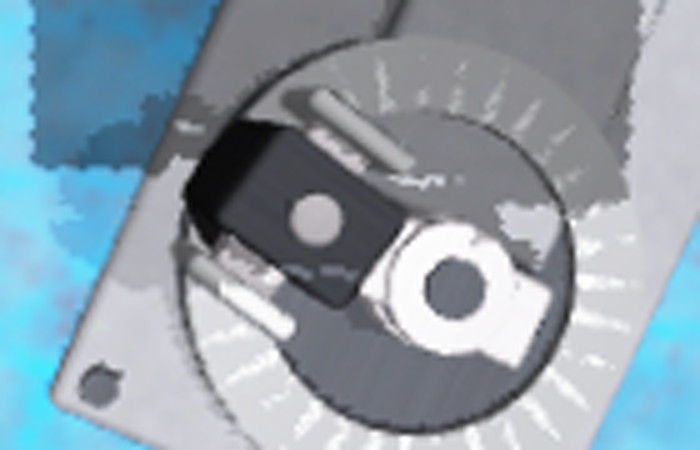

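```bash
python3 -m handwheel '[{"tx":2,"ty":1,"tz":0,"wx":0,"wy":0,"wz":-7,"claw":1},{"tx":5,"ty":3,"tz":0,"wx":0,"wy":0,"wz":-14,"claw":1},{"tx":8,"ty":5,"tz":0,"wx":0,"wy":0,"wz":-21,"claw":1},{"tx":11,"ty":7,"tz":0,"wx":0,"wy":0,"wz":-28,"claw":1},{"tx":14,"ty":9,"tz":0,"wx":0,"wy":0,"wz":-35,"claw":1},{"tx":17,"ty":11,"tz":0,"wx":0,"wy":0,"wz":-42,"claw":1},{"tx":19,"ty":12,"tz":0,"wx":0,"wy":0,"wz":-49,"claw":1},{"tx":20,"ty":13,"tz":0,"wx":0,"wy":0,"wz":-55,"claw":1},{"tx":20,"ty":13,"tz":0,"wx":0,"wy":0,"wz":-55,"claw":1},{"tx":20,"ty":13,"tz":0,"wx":0,"wy":0,"wz":-55,"claw":1},{"tx":20,"ty":13,"tz":0,"wx":0,"wy":0,"wz":-55,"claw":1}]'
python3 st.py 0.609 0.373 0.30 168.2
python3 - <<'E'
from h import *
im,d,P=wristpts(); cv2.imwrite("pics/w2.png",im); np.savez("w2.npz",im=im,d=d,P=P)
E
```

```text
clock: 3.6
position: [0.4856, 0.0136, 0.3605]
ee_rot: [-0.676, -3.068, 0.001]
force: [-0.3, -0.8, 0.2]
width: 0.999
3.6 q [ 0.44  0.19 -0.69  1.66  0.13  1.33  0.87] [0.4856 0.0136 0.3605] x [-0.907  0.42   0.   ] z [-0.001 -0.001 -1.   ] F [-0.3 -0.8  0.2] w 0.999 yaw 155.16
delta tool cm [ 3.9  37.8   6.01]
rot deg [ -0.05  -0.02 -13.04]
```

View pics/w2.png

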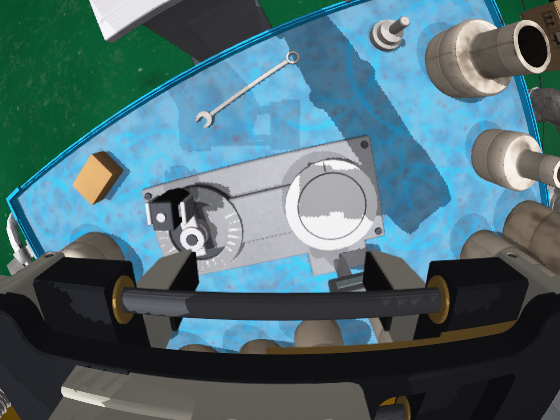

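```bash
python3 - <<'E'
from h import *
D=np.load("w2.npz"); im,P=D["im"],D["P"]; Z=P[...,2]
cv2.imwrite("pics/w2c.png",cv2.resize(im[130:270,140:390],None,fx=3,fy=3,interpolation=2))
def box(u0,v0,u1,v1,z0,z1):
    m=np.zeros(Z.shape,bool); m[v0:v1,u0:u1]=1; return P[m&(Z>z0)&(Z<z1)].astype(np.float32)
q=box(280,150,382,252,.05,.07); q=q[np.hypot(q[:,0]-.555,q[:,1]-.062)<.076]; print("disc",np.median(q[:,2]),cv2.minEnclosingCircle(q[:,:2].copy()),q[:,:2].mean(0),len(q))
q=box(140,130,385,250,.004,.02); print("plate",cv2.minAreaRect(q[:,:2].copy()), np.median(q[:,2]))
q=box(140,170,200,230,.1355,.165); print("handle top",np.median(q,0),cv2.minAreaRect(q[:,:2].copy()),len(q))
q=box(140,170,200,230,.08,.165); print("all",len(q),cv2.minAreaRect(q[:,:2].copy()))
q=box(470,120,560,200,.17,.20); print("slim top",q.mean(0) if len(q) else 0,cv2.minEnclosingCircle(q[:,:2].copy()) )
# dark ring
ring=[]
g=im.min(2).astype(int); 
c0=np.array([333,207])
for a in np.linspace(0,2*np.pi,90,endpoint=False):
    rr=np.arange(26,42,.5); u=(c0[0]+rr*np.cos(a)); v=(c0[1]+rr*np.sin(a)); val=cv2.remap(im.min(2).astype(np.float32),u[None].astype(np.float32),v[None].astype(np.float32),1)[0]
    k=val.argmin(); ring.append([u[k],v[k]])
ring=np.array(ring); pr=P[ring[:,1].round().astype(int),ring[:,0].round().astype(int)]
from scipy.optimize import least_squares
s=least_squares(lambda c:np.hypot(pr[:,0]-c[0],pr[:,1]-c[1])-.05,[.555,.062],loss="soft_l1",f_scale=.002); print("ring",s.x,np.median(abs(s.fun)))
E
```

```text
disc 0.059625708 ((0.5563128590583801, 0.06218835711479187), 0.06814141571521759) [0.55355567 0.06158948] 6561
plate ((0.542073130607605, -0.04161594808101654), (0.38078010082244873, 0.18556302785873413), 78.00315856933594) 0.011187238
handle top [ 0.4531772 -0.1282777  0.1437697] ((0.45385974645614624, -0.1306883692741394), (0.02827211655676365, 0.038024112582206726), 66.5710220336914) 697
all 1546 ((0.4538328945636749, -0.13012851774692535), (0.05559241771697998, 0.03808193653821945), 65.23176574707031)
slim top [0.60347986 0.3586511  0.17899379] ((0.6083980202674866, 0.3703319728374481), 0.02092147246003151)
ring [0.55688069 0.06193304] 0.0007319507186530558
```

View pics/w2c.png

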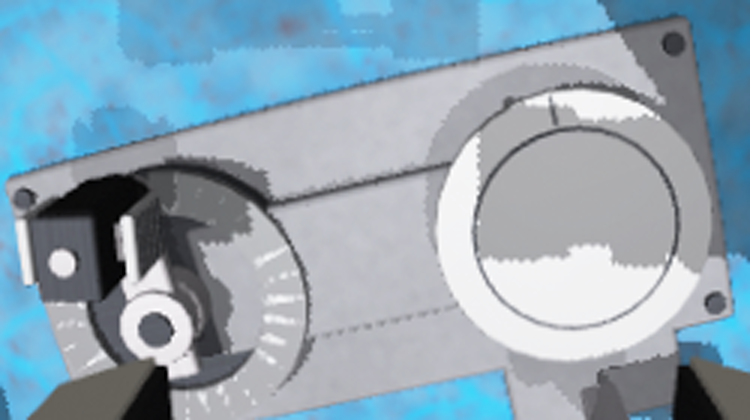

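```bash
python3 -m handwheel '[{"tx":0,"ty":3,"tz":0,"wx":0,"wy":0,"wz":-2,"claw":1},{"tx":1,"ty":7,"tz":0,"wx":0,"wy":0,"wz":-4,"claw":1},{"tx":1,"ty":11,"tz":0,"wx":0,"wy":0,"wz":-6,"claw":1},{"tx":2,"ty":15,"tz":0,"wx":0,"wy":0,"wz":-8,"claw":1},{"tx":2,"ty":19,"tz":0,"wx":0,"wy":0,"wz":-10,"claw":1},{"tx":3,"ty":23,"tz":0,"wx":0,"wy":0,"wz":-12,"claw":1},{"tx":3,"ty":27,"tz":0,"wx":0,"wy":0,"wz":-13,"claw":1},{"tx":4,"ty":31,"tz":1,"wx":0,"wy":0,"wz":-13,"claw":1},{"tx":4,"ty":34,"tz":2,"wx":0,"wy":0,"wz":-13,"claw":1},{"tx":4,"ty":37,"tz":3,"wx":0,"wy":0,"wz":-13,"claw":1},{"tx":4,"ty":37.7,"tz":4,"wx":0,"wy":0,"wz":-13,"claw":1},{"tx":4,"ty":37.7,"tz":4,"wx":0,"wy":0,"wz":-13,"claw":1}]'
python3 - <<'E'
from h import *
im,d,P=wristpts(); cv2.imwrite("pics/w3.png",im); np.savez("w3.npz",im=im,d=d,P=P)
from scipy.optimize import least_squares
q=P[(np.hypot(P[...,0]-.61,P[...,1]-.373)<.07)]
n=q[(q[:,2]>.125)&(q[:,2]<.178)]; t=q[(q[:,2]>.181)&(q[:,2]<.19)].astype(np.float32)
print(len(n),len(t),np.median(t[:,2]),cv2.minEnclosingCircle(t[:,:2].copy()))
for Q,r in((n,.0215),(q[(q[:,2]>.01)&(q[:,2]<.06)],.0485)):
    s=least_squares(lambda c:np.hypot(Q[:,0]-c[0],Q[:,1]-c[1])-r,[.61,.373],loss="soft_l1",f_scale=.002); print(s.x,np.median(abs(s.fun)),len(Q))
E
python3 st.py 0.609 0.373 0.16 168
```

```text
clock: 4.65
position: [0.6057, 0.3752, 0.3172]
ee_rot: [-0.316, -3.122, 0.004]
force: [-0.1, -0.6, -1.4]
width: 1.001
890 1027 0.18368135 ((0.6103270649909973, 0.3736577332019806), 0.021908558905124664)
[0.60429476 0.37762391] 0.0030426650555246456 890
[0.61081645 0.37388778] 0.00021310662136642816 139
4.7 q [-0.26  0.64 -0.72  1.15  0.41  1.49  0.46] [0.606  0.3738 0.319 ] x [-0.98   0.201  0.002] z [-0.002 -0.002 -1.   ] F [-0.4 -0.2  0.9] w 0.998 yaw 168.38
delta tool cm [-0.34  0.03 15.9 ]
rot deg [-0.16 -0.09  0.38]
```

View pics/w3.png

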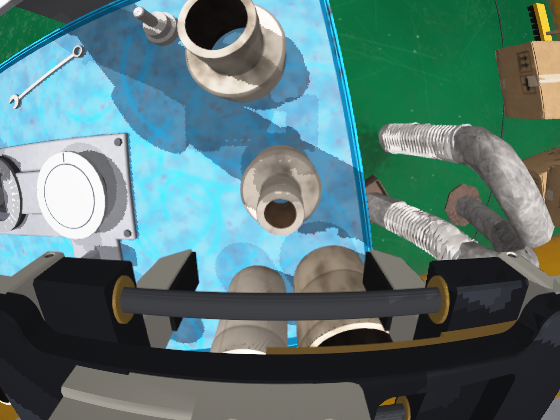

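```bash
python3 -m handwheel '[{"tx":-0.45,"ty":0.1,"tz":3,"wx":0,"wy":0,"wz":0,"claw":1},{"tx":-0.45,"ty":0.1,"tz":6,"wx":0,"wy":0,"wz":0,"claw":1},{"tx":-0.45,"ty":0.1,"tz":9,"wx":0,"wy":0,"wz":0,"claw":1},{"tx":-0.45,"ty":0.1,"tz":11,"wx":0,"wy":0,"wz":0,"claw":1},{"tx":-0.45,"ty":0.1,"tz":13,"wx":0,"wy":0,"wz":0,"claw":1},{"tx":-0.45,"ty":0.1,"tz":14.5,"wx":0,"wy":0,"wz":0,"claw":1},{"tx":-0.45,"ty":0.1,"tz":15.9,"wx":0,"wy":0,"wz":0,"claw":1},{"tx":-0.45,"ty":0.1,"tz":15.9,"wx":0,"wy":0,"wz":0,"claw":1},{"tx":-0.45,"ty":0.1,"tz":15.9,"wx":0,"wy":0,"wz":0,"claw":1}]'
python3 st.py 0.6104 0.3737 0.16 168
python3 - <<'E'
from h import *
im,d=vision.get_image("wrist"); cv2.imwrite("pics/w4.png",im)
E
```

```text
clock: 5.45
position: [0.611, 0.3735, 0.1623]
ee_rot: [0.319, 3.125, -0.001]
force: [0.2, -0.1, 0.7]
width: 1.0
5.45 q [-0.24  0.75 -0.69  1.37  0.48  1.2   0.39] [0.611  0.3735 0.1623] x [-0.979  0.202 -0.   ] z [ 0.    -0.001 -1.   ] F [ 0.2 -0.1  0.7] w 1.0 yaw 168.36
delta tool cm [0.07 0.01 0.23]
rot deg [-0.04  0.03  0.36]
```

View pics/w4.png

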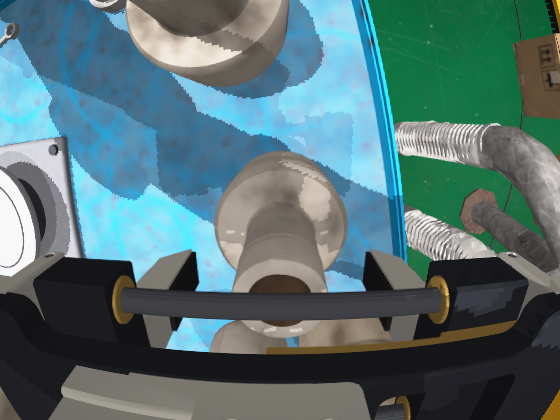

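```bash
python3 -m handwheel '[{"tx":0,"ty":0,"tz":0,"wx":0,"wy":0,"wz":0,"claw":0.3},{"tx":0,"ty":0,"tz":0,"wx":0,"wy":0,"wz":0,"claw":0.3},{"tx":0,"ty":0,"tz":0,"wx":0,"wy":0,"wz":0,"claw":0.3},{"tx":0,"ty":0,"tz":0,"wx":0,"wy":0,"wz":0,"claw":0.3},{"tx":0,"ty":0,"tz":0,"wx":0,"wy":0,"wz":0,"claw":0.3},{"tx":0,"ty":0,"tz":0,"wx":0,"wy":0,"wz":0,"claw":0.3},{"tx":0,"ty":0,"tz":0,"wx":0,"wy":0,"wz":0,"claw":0.3},{"tx":0,"ty":0,"tz":0,"wx":0,"wy":0,"wz":0,"claw":0.3}]' 25
python3 st.py 0.6104 0.3737 0.26 168
```

```text
clock: 6.17
position: [0.6104, 0.375, 0.1617]
ee_rot: [-0.315, -3.126, 0.001]
force: [-0.5, 0.3, 0.3]
width: 0.472
6.1667 q [-0.24  0.75 -0.69  1.37  0.48  1.2   0.39] [0.6104 0.375  0.1617] x [-0.98  0.2   0.  ] z [-0. -0. -1.] F [-0.5  0.3  0.3] w 0.472 yaw 168.48
delta tool cm [-0.02 -0.13 -9.83]
rot deg [-0.02 -0.    0.48]
```

```bash
python3 -m handwheel '[{"tx":0,"ty":0,"tz":-1,"wx":0,"wy":0,"wz":0,"claw":0.3},{"tx":0,"ty":0,"tz":-2.5,"wx":0,"wy":0,"wz":0,"claw":0.3},{"tx":0,"ty":0,"tz":-4.5,"wx":0,"wy":0,"wz":0,"claw":0.3},{"tx":0,"ty":0,"tz":-6.5,"wx":0,"wy":0,"wz":0,"claw":0.3},{"tx":0,"ty":0,"tz":-8.5,"wx":0,"wy":0,"wz":0,"claw":0.3},{"tx":0,"ty":0,"tz":-10.5,"wx":0,"wy":0,"wz":0,"claw":0.3},{"tx":0,"ty":0,"tz":-11.5,"wx":0,"wy":0,"wz":0,"claw":0.3},{"tx":0,"ty":0,"tz":-12,"wx":0,"wy":0,"wz":0,"claw":0.3},{"tx":0,"ty":0,"tz":-12,"wx":0,"wy":0,"wz":0,"claw":0.3}]'
python3 st.py 0.5566 0.062 0.285 168
```

```text
clock: 6.92
position: [0.6106, 0.3753, 0.2825]
ee_rot: [0.315, 3.125, 0.001]
force: [-0.2, 0.8, -4.2]
width: 0.465
6.9167 q [-0.25  0.66 -0.72  1.21  0.42  1.42  0.45] [0.6106 0.3753 0.2825] x [-0.98   0.2   -0.001] z [ 0.001  0.001 -1.   ] F [-0.2  0.8 -4.2] w 0.465 yaw 168.47
delta tool cm [ -0.97 -31.77  -0.27]
rot deg [0.04 0.04 0.47]
```

```bash
python3 -m handwheel '[{"tx":0,"ty":-1,"tz":0,"wx":0,"wy":0,"wz":0,"claw":0.3},{"tx":-0.1,"ty":-3.5,"tz":0,"wx":0,"wy":0,"wz":0,"claw":0.3},{"tx":-0.2,"ty":-7,"tz":0,"wx":0,"wy":0,"wz":0,"claw":0.3},{"tx":-0.3,"ty":-10.5,"tz":0,"wx":0,"wy":0,"wz":0,"claw":0.3},{"tx":-0.4,"ty":-14,"tz":0,"wx":0,"wy":0,"wz":0,"claw":0.3},{"tx":-0.5,"ty":-17.5,"tz":0,"wx":0,"wy":0,"wz":0,"claw":0.3},{"tx":-0.6,"ty":-21,"tz":0,"wx":0,"wy":0,"wz":0,"claw":0.3},{"tx":-0.7,"ty":-24.5,"tz":0,"wx":0,"wy":0,"wz":0,"claw":0.3},{"tx":-0.8,"ty":-27.5,"tz":0,"wx":0,"wy":0,"wz":0,"claw":0.3},{"tx":-0.9,"ty":-30,"tz":0,"wx":0,"wy":0,"wz":0,"claw":0.3},{"tx":-1,"ty":-31.3,"tz":0,"wx":0,"wy":0,"wz":0,"claw":0.3},{"tx":-1,"ty":-31.8,"tz":0,"wx":0,"wy":0,"wz":0,"claw":0.3}]'
python3 -m handwheel '[{"tx":0,"ty":0,"tz":0,"wx":0,"wy":0,"wz":0,"claw":0.3},{"tx":0,"ty":0,"tz":0,"wx":0,"wy":0,"wz":0,"claw":0.3}]'
python3 st.py 0.5566 0.062 0.222 168
python3 - <<'E'
from h import *
im,d,P=wristpts(); cv2.imwrite("pics/w5.png",im); np.savez("w5.npz",im=im,d=d,P=P)
E
```

```text
clock: 7.92
position: [0.5559, 0.0575, 0.2805]
ee_rot: [-0.322, -3.123, 0.004]
force: [0.9, 0.0, -4.1]
width: 0.468
clock: 8.08
position: [0.5565, 0.0627, 0.2815]
ee_rot: [-0.314, -3.125, -0.002]
force: [0.7, -0.5, -4.3]
width: 0.468
8.0833 q [ 0.36  0.41 -0.78  1.63  0.3   1.23  0.89] [0.5565 0.0627 0.2815] x [-0.98   0.199  0.001] z [-0.     0.001 -1.   ] F [ 0.7 -0.5 -4.3] w 0.468 yaw 168.53
delta tool cm [-0.03 -0.07  5.95]
rot deg [ 0.05 -0.03  0.53]
```

View pics/w5.png

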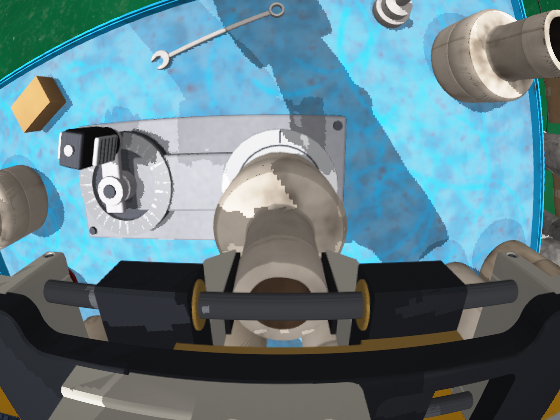

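```bash
python3 -m handwheel '[{"tx":0,"ty":-0.05,"tz":1,"wx":0,"wy":0,"wz":-0.4,"claw":0.3},{"tx":0,"ty":-0.05,"tz":2,"wx":0,"wy":0,"wz":0,"claw":0.3},{"tx":0,"ty":-0.05,"tz":3,"wx":0,"wy":0,"wz":0,"claw":0.3},{"tx":0,"ty":-0.05,"tz":4,"wx":0,"wy":0,"wz":0,"claw":0.3},{"tx":0,"ty":-0.05,"tz":4.7,"wx":0,"wy":0,"wz":0,"claw":0.3},{"tx":0,"ty":-0.05,"tz":5.2,"wx":0,"wy":0,"wz":0,"claw":0.3},{"tx":0,"ty":-0.05,"tz":5.4,"wx":0,"wy":0,"wz":0,"claw":0.3},{"tx":0,"ty":-0.05,"tz":5.4,"wx":0,"wy":0,"wz":0,"claw":0.3},{"tx":0,"ty":-0.05,"tz":5.4,"wx":0,"wy":0,"wz":0,"claw":0.3}]'
python3 st.py 0.5566 0.062 0.222 168
python3 - <<'E'
from h import *
for n in ["side","scene"]:
    im,d=vision.get_image(n); np.savez(f"{n}6.npz",im=im,d=d)
    cv2.imwrite(f"pics/{n}6.png",cv2.resize(im[100:280,180:380],None,fx=3,fy=3,interpolation=2))
E
```

```text
clock: 8.88
position: [0.5568, 0.0611, 0.228]
ee_rot: [0.315, 3.125, 0.0]
force: [0.2, 0.5, -4.4]
width: 0.466
8.8833 q [ 0.34  0.45 -0.76  1.71  0.34  1.12  0.85] [0.5568 0.0611 0.228 ] x [-0.98  0.2  -0.  ] z [ 0.  0. -1.] F [ 0.2  0.5 -4.4] w 0.466 yaw 168.47
delta tool cm [0.04 0.08 0.6 ]
rot deg [0.01 0.02 0.47]
```

View pics/side6.png

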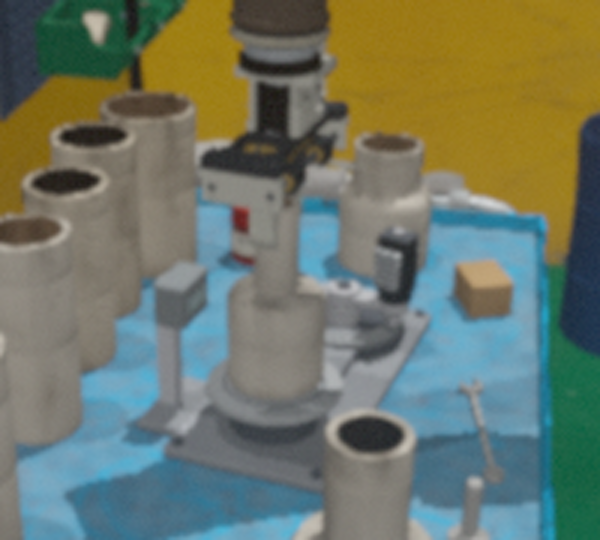

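View pics/scene6.png

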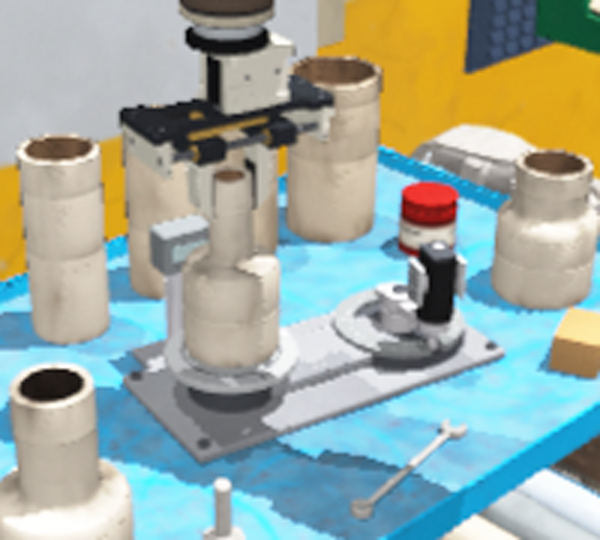

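```bash
cat > chk.py <<'E'
from h import *
import sys
from scipy.optimize import least_squares
def disc_rel(n,d,d0c,zlo=.075,zhi=.13):
    v,u=np.nonzero(d>0); P=w(n,u,v,d[v,u]); Q=P[(np.hypot(P[:,0]-d0c[0],P[:,1]-d0c[1])<.065)&(P[:,2]>zlo)&(P[:,2]<zhi)]
    s=least_squares(lambda c:np.hypot(Q[:,0]-c[0],Q[:,1]-c[1])-.0485,d0c,loss="soft_l1",f_scale=.001); return s.x,np.median(abs(s.fun)),len(Q)
E
python3 - <<'E'
from chk import *
for n,c in (("side",(.5569,.0659)),("scene",(.5506,.0577))):
    d=np.load(f"{n}6.npz")["d"]; x,e,k=disc_rel(n,d,c); print(n,x,"rel disc mm",((x-np.array(c))*1e3).round(1),e,k)
E
```

```text
side [0.55816327 0.06260406] rel disc mm [ 1.3 -3.3] 0.0009661490079907187 543
scene [0.55448358 0.05729293] rel disc mm [ 3.9 -0.4] 0.001303274718061232 516
```

```bash
python3 -m handwheel '[{"tx":0,"ty":0.12,"tz":0.1,"wx":0,"wy":0,"wz":0,"claw":0.3},{"tx":0,"ty":0.12,"tz":0.2,"wx":0,"wy":0,"wz":0,"claw":0.3},{"tx":0,"ty":0.12,"tz":0.3,"wx":0,"wy":0,"wz":0,"claw":0.3},{"tx":0,"ty":0.12,"tz":0.4,"wx":0,"wy":0,"wz":0,"claw":0.3},{"tx":0,"ty":0.12,"tz":0.45,"wx":0,"wy":0,"wz":0,"claw":0.3},{"tx":0,"ty":0.12,"tz":0.5,"wx":0,"wy":0,"wz":0,"claw":0.3},{"tx":0,"ty":0.12,"tz":0.5,"wx":0,"wy":0,"wz":0,"claw":0.3}]'
python3 -m handwheel '[{"tx":0,"ty":0,"tz":0.05,"wx":0,"wy":0,"wz":0,"claw":0.3},{"tx":0,"ty":0,"tz":0.1,"wx":0,"wy":0,"wz":0,"claw":0.3}]'
python3 st.py 0.5566 0.062 0.222 168
```

```text
clock: 9.57
position: [0.5568, 0.0621, 0.2226]
ee_rot: [-0.316, -3.126, 0.0]
force: [0.4, -0.1, -4.9]
width: 0.466
clock: 9.73
position: [0.5569, 0.0622, 0.2217]
ee_rot: [0.315, 3.126, 0.0]
force: [-0.7, 0.4, -5.0]
width: 0.466
9.7333 q [ 0.34  0.46 -0.76  1.71  0.34  1.11  0.84] [0.5569 0.0622 0.2217] x [-0.98  0.2  -0.  ] z [ 0.  0. -1.] F [-0.7  0.4 -5. ] w 0.466 yaw 168.47
delta tool cm [ 0.03 -0.02 -0.03]
rot deg [0.   0.01 0.47]
```

Still carrying the weight; I'll lower in half-millimetre steps until the load comes off.

```bash
python3 -m handwheel '[{"tx":0,"ty":0,"tz":0.05,"wx":0,"wy":0,"wz":0,"claw":0.3},{"tx":0,"ty":0,"tz":0.05,"wx":0,"wy":0,"wz":0,"claw":0.3}]'
python3 -m handwheel '[{"tx":0,"ty":0,"tz":0.05,"wx":0,"wy":0,"wz":0,"claw":0.3},{"tx":0,"ty":0,"tz":0.05,"wx":0,"wy":0,"wz":0,"claw":0.3}]'
```

```text
clock: 9.9
position: [0.5571, 0.0621, 0.2215]
ee_rot: [0.316, 3.125, -0.0]
force: [0.8, -0.4, -0.9]
width: 0.47
clock: 10.07
position: [0.5573, 0.062, 0.2215]
ee_rot: [0.316, 3.124, -0.0]
force: [-0.6, -2.2, 4.7]
width: 0.467
```

```bash
python3 -m handwheel '[{"tx":0,"ty":0,"tz":-0.05,"wx":0,"wy":0,"wz":0,"claw":0.3},{"tx":0,"ty":0,"tz":-0.05,"wx":0,"wy":0,"wz":0,"claw":0.47},{"tx":0,"ty":0,"tz":-0.05,"wx":0,"wy":0,"wz":0,"claw":0.5},{"tx":0,"ty":0,"tz":-0.05,"wx":0,"wy":0,"wz":0,"claw":0.6},{"tx":0,"ty":0,"tz":-0.05,"wx":0,"wy":0,"wz":0,"claw":0.8},{"tx":0,"ty":0,"tz":-0.05,"wx":0,"wy":0,"wz":0,"claw":1},{"tx":0,"ty":0,"tz":-0.05,"wx":0,"wy":0,"wz":0,"claw":1},{"tx":0,"ty":0,"tz":-0.05,"wx":0,"wy":0,"wz":0,"claw":1}]'
python3 st.py 0.5566 0.062 0.32 168
```

```text
clock: 10.73
position: [0.5569, 0.0623, 0.2212]
ee_rot: [-0.315, -3.126, -0.0]
force: [0.2, 0.6, -0.4]
width: 0.812
10.7333 q [ 0.34  0.46 -0.76  1.71  0.35  1.11  0.84] [0.5569 0.0623 0.2212] x [-0.98  0.2   0.  ] z [-0.  0. -1.] F [ 0.2  0.6 -0.4] w 0.812 yaw 168.48
delta tool cm [ 0.02 -0.03 -9.88]
rot deg [ 0.   -0.    0.48]
```

```bash
python3 -m handwheel '[{"tx":0,"ty":0,"tz":0,"wx":0,"wy":0,"wz":0,"claw":1},{"tx":0,"ty":0,"tz":-1,"wx":0,"wy":0,"wz":0,"claw":1},{"tx":0,"ty":0,"tz":-3,"wx":0,"wy":0,"wz":0,"claw":1},{"tx":0,"ty":0,"tz":-5,"wx":0,"wy":0,"wz":0,"claw":1},{"tx":0,"ty":0,"tz":-7,"wx":0,"wy":0,"wz":0,"claw":1},{"tx":0,"ty":0,"tz":-9,"wx":0,"wy":0,"wz":0,"claw":1},{"tx":0,"ty":0,"tz":-11,"wx":0,"wy":0,"wz":0,"claw":1},{"tx":0,"ty":0,"tz":-12,"wx":0,"wy":0,"wz":0,"claw":1},{"tx":0,"ty":0,"tz":-12,"wx":0,"wy":0,"wz":0,"claw":1}]'
python3 st.py 0.4542 -0.1309 0.34 156.5
python3 - <<'E'
from h import *
im,d,P=wristpts(); cv2.imwrite("pics/w7.png",im)
from chk import *
t=P[(np.hypot(P[...,0]-.5566,P[...,1]-.062)<.03)&(P[...,2]>.24)].astype(np.float32); print("top",np.median(t[:,2]),cv2.minEnclosingCircle(t[:,:2].copy()))
b=np.array
for n,bias in (("side",(.0011,.0023)),("scene",(-.0022,-.0033))):
    im,d=vision.get_image(n); x,e,k=disc_rel(n,d,(.5566,.062)); print(n,x-b(bias),e,k)
    cv2.imwrite(f"pics/{n}7.png",im)
E
```

```text
clock: 11.48
position: [0.5578, 0.0628, 0.344]
ee_rot: [0.315, 3.122, 0.002]
force: [0.2, -0.1, 0.7]
width: 0.996
11.4833 q [ 0.36  0.37 -0.79  1.52  0.26  1.36  0.92] [0.5578 0.0628 0.344 ] x [-0.98   0.2   -0.004] z [ 0.004  0.001 -1.   ] F [ 0.2 -0.1  0.7] w 0.996 yaw 168.48
delta tool cm [  6.28 -21.05   0.34]
rot deg [ 0.11  0.22 11.98]
top 0.43578446 ((0.5509341955184937, 0.06364288926124573), 0.02670769765973091)
side [0.55715131 0.06090563] 0.0010683037795972163 554
scene [0.55663405 0.06141527] 0.0011656550259715043 535
```

View pics/w7.png

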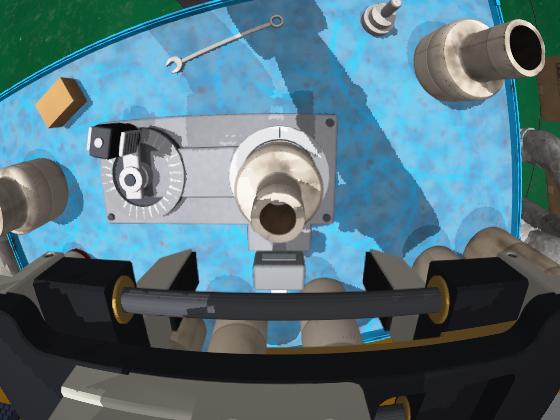

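View pics/scene7.png

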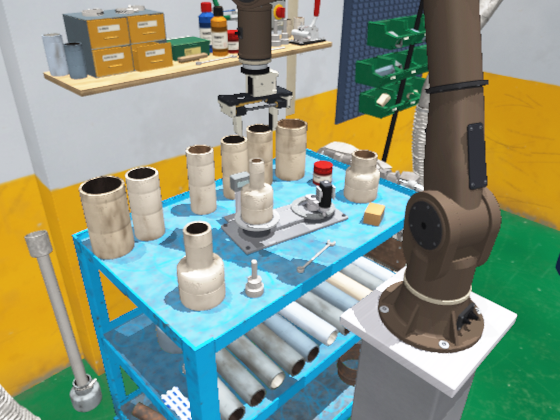

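```bash
python3 -m handwheel '[{"tx":0.5,"ty":-2,"tz":0,"wx":0,"wy":0,"wz":2,"claw":1},{"tx":1.5,"ty":-5,"tz":0,"wx":0,"wy":0,"wz":4,"claw":1},{"tx":2.5,"ty":-8,"tz":0,"wx":0,"wy":0,"wz":6,"claw":1},{"tx":3.5,"ty":-11,"tz":0,"wx":0,"wy":0,"wz":8,"claw":1},{"tx":4.5,"ty":-14,"tz":0,"wx":0,"wy":0,"wz":10,"claw":1},{"tx":5.5,"ty":-17,"tz":0,"wx":0,"wy":0,"wz":12,"claw":1},{"tx":6,"ty":-19.5,"tz":0,"wx":0,"wy":0,"wz":12,"claw":1},{"tx":6.3,"ty":-21,"tz":1,"wx":0,"wy":0,"wz":12,"claw":1},{"tx":6.3,"ty":-21,"tz":3,"wx":0,"wy":0,"wz":12,"claw":1},{"tx":6.3,"ty":-21,"tz":5,"wx":0,"wy":0,"wz":12,"claw":1},{"tx":6.3,"ty":-21,"tz":6,"wx":0,"wy":0,"wz":12,"claw":1},{"tx":6.3,"ty":-21,"tz":6,"wx":0,"wy":0,"wz":12,"claw":1}]'
python3 -m handwheel '[{"tx":0,"ty":0,"tz":0,"wx":0,"wy":0,"wz":0,"claw":1}]'
python3 st.py 0.4542 -0.1309 0.112 156.5
python3 - <<'E'
from h import *
im,d,P=wristpts(); cv2.imwrite("pics/w8.png",im)
S=P[np.hypot(P[...,0]-.454,P[...,1]+.131)<.04].astype(np.float32)
for a,b in((.141,.155),(.125,.136),(.09,.136),(.08,.155)):
    q=S[(S[:,2]>a)&(S[:,2]<b)]; print(a,b,len(q),np.median(q,0) if len(q) else 0,cv2.minAreaRect(q[:,:2].copy()) if len(q)>4 else 0)
E
```

```text
clock: 12.63
position: [0.4513, -0.1309, 0.2784]
ee_rot: [-0.639, -3.07, -0.001]
force: [0.0, 0.2, 0.0]
width: 0.997
clock: 12.72
position: [0.4529, -0.1307, 0.2808]
ee_rot: [-0.639, -3.074, -0.001]
force: [-0.3, -0.2, 0.8]
width: 0.996
12.7167 q [ 0.76  0.22 -0.7   1.83  0.16  1.15  1.17] [ 0.4529 -0.1307  0.2808] x [-0.917  0.398  0.002] z [-0.002  0.001 -1.   ] F [-0.3 -0.2  0.8] w 0.996 yaw 156.52
delta tool cm [-0.16  0.03 16.88]
rot deg [ 0.   -0.1   0.02]
0.141 0.155 1204 [ 0.45433956 -0.13151842  0.14430073] ((0.455699622631073, -0.1318017989397049), (0.027839308604598045, 0.03646029531955719), 65.69306945800781)
0.125 0.136 505 [ 0.45209414 -0.12486581  0.13081072] ((0.4526766240596771, -0.1307242214679718), (0.0554841049015522, 0.03457106277346611), 66.61469268798828)
0.09 0.136 1050 [ 0.44898096 -0.1232127   0.12290642] ((0.4526684284210205, -0.13063669204711914), (0.05563828721642494, 0.034655604511499405), 66.61469268798828)
0.08 0.155 2392 [ 0.45131177 -0.12953842  0.14165513] ((0.45460692048072815, -0.1314300149679184), (0.055702801793813705, 0.03889796510338783), 66.98995208740234)
```

View pics/w8.png

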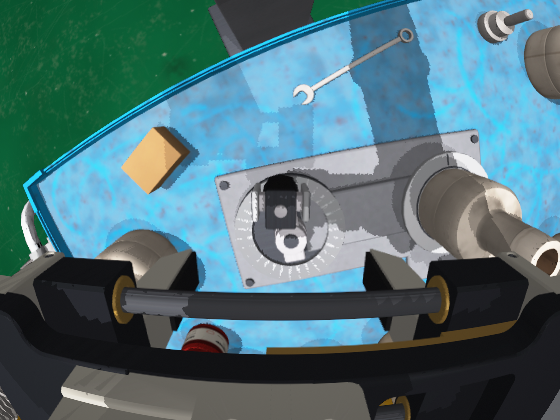

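```bash
python3 -m handwheel '[{"tx":-0.15,"ty":0,"tz":2,"wx":0,"wy":0,"wz":0,"claw":1},{"tx":-0.15,"ty":0,"tz":5,"wx":0,"wy":0,"wz":0,"claw":1},{"tx":-0.15,"ty":0,"tz":8,"wx":0,"wy":0,"wz":0,"claw":1},{"tx":-0.15,"ty":0,"tz":10,"wx":0,"wy":0,"wz":0,"claw":1},{"tx":-0.15,"ty":0,"tz":12,"wx":0,"wy":0,"wz":0,"claw":1},{"tx":-0.15,"ty":0,"tz":14,"wx":0,"wy":0,"wz":0,"claw":1},{"tx":-0.15,"ty":0,"tz":15.5,"wx":0,"wy":0,"wz":0,"claw":1},{"tx":-0.15,"ty":0,"tz":16.3,"wx":0,"wy":0,"wz":0,"claw":1},{"tx":-0.15,"ty":0,"tz":16.5,"wx":0,"wy":0,"wz":0,"claw":1},{"tx":-0.15,"ty":0,"tz":16.5,"wx":0,"wy":0,"wz":0,"claw":1}]'
python3 st.py 0.4544 -0.1310 0.116 156.5
python3 - <<'E'
from h import *
im,d=vision.get_image("wrist"); cv2.imwrite("pics/w9.png",im)
E
```

```text
clock: 13.6
position: [0.4551, -0.1315, 0.1166]
ee_rot: [0.64, 3.075, 0.0]
force: [0.9, -0.2, 0.5]
width: 0.998
13.6 q [ 0.65  0.42 -0.62  2.04  0.35  0.78  0.98] [ 0.4551 -0.1315  0.1166] x [-0.917  0.399 -0.   ] z [ 0. -0. -1.] F [ 0.9 -0.2  0.5] w 0.998 yaw 156.49
delta tool cm [0.08 0.02 0.06]
rot deg [ 0.01  0.02 -0.01]
```

View pics/w9.png

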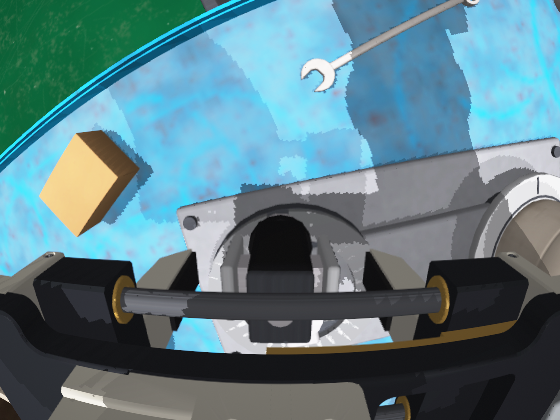

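```bash
python3 -m handwheel '[{"tx":0.05,"ty":0,"tz":0.05,"wx":0,"wy":0,"wz":0,"claw":0.3},{"tx":0.05,"ty":0,"tz":0.05,"wx":0,"wy":0,"wz":0,"claw":0.3},{"tx":0.05,"ty":0,"tz":0.05,"wx":0,"wy":0,"wz":0,"claw":0.3},{"tx":0.05,"ty":0,"tz":0.05,"wx":0,"wy":0,"wz":0,"claw":0.3},{"tx":0.05,"ty":0,"tz":0.05,"wx":0,"wy":0,"wz":0,"claw":0.3},{"tx":0.05,"ty":0,"tz":0.05,"wx":0,"wy":0,"wz":0,"claw":0.3},{"tx":0.05,"ty":0,"tz":0.05,"wx":0,"wy":0,"wz":0,"claw":0.3},{"tx":0.05,"ty":0,"tz":0.05,"wx":0,"wy":0,"wz":0,"claw":0.3},{"tx":0.05,"ty":0,"tz":0.05,"wx":0,"wy":0,"wz":0,"claw":0.3}]' 22
python3 st.py 0.4544 -0.1310 0.116 156.5
```

```text
clock: 14.4
position: [0.4542, -0.1314, 0.1159]
ee_rot: [0.64, 3.075, -0.0]
force: [-1.1, -0.4, 5.2]
width: 0.44
14.4 q [ 0.65  0.42 -0.62  2.04  0.35  0.78  0.98] [ 0.4542 -0.1314  0.1159] x [-0.917  0.399 -0.   ] z [ 0. -0. -1.] F [-1.1 -0.4  5.2] w 0.44 yaw 156.48
delta tool cm [-0.    0.05 -0.01]
rot deg [-0.01  0.01 -0.02]
```

```bash
cat > tab.py <<'E'
import numpy as np,sys
th0=float(sys.argv[1]); ths=[float(a) for a in sys.argv[2:]]
f=lambda t:np.array([6*np.cos(np.radians(t-11.5)),6*np.sin(np.radians(t-11.5))])
for t in ths: print(t,(f(t)-f(th0)).round(2))
E
python3 tab.py 0 1 3 6 10 15 20 25 30 35 39 42 43
cat > th.py <<'E'
from h import *
s=sensors.observe(); p=s["position"]; c=np.array([.5129,-.1434]); v=p[:2]-c
print("theta",(168-np.degrees(np.arctan2(v[1],v[0])))%360,"r",np.hypot(*v),"z",p[2],"F",s["force"].round(1),"w",s["width"], "q",s["joints"].round(2), s["clock"])
E
python3 th.py
```

```text
1.0 [0.02 0.1 ]
3.0 [0.05 0.31]
6.0 [0.09 0.62]
10.0 [0.12 1.04]
15.0 [0.11 1.56]
20.0 [0.05 2.08]
25.0 [-0.05  2.6 ]
30.0 [-0.19  3.1 ]
35.0 [-0.38  3.59]
39.0 [-0.56  3.97]
42.0 [-0.71  4.24]
43.0 [-0.76  4.33]
theta 359.54920972937236 r 0.05991935789363221 z 0.11593370967547763 F [-1.1 -0.4  5.2] w 0.44023754826308703 q [ 0.65  0.42 -0.62  2.04  0.35  0.78  0.98] 14.4
```

```bash
python3 -m handwheel '[{"tx":0.02,"ty":0.1,"tz":0,"wx":0,"wy":0,"wz":0,"claw":0.3},{"tx":0.05,"ty":0.31,"tz":0,"wx":0,"wy":0,"wz":0,"claw":0.3},{"tx":0.09,"ty":0.62,"tz":0,"wx":0,"wy":0,"wz":0,"claw":0.3},{"tx":0.12,"ty":1.04,"tz":0,"wx":0,"wy":0,"wz":0,"claw":0.3},{"tx":0.11,"ty":1.04,"tz":0,"wx":0,"wy":0,"wz":0,"claw":0.3},{"tx":0.11,"ty":1.04,"tz":0,"wx":0,"wy":0,"wz":0,"claw":0.3}]'
python3 th.py
python3 - <<'E'
from h import *
im,d=vision.get_image("wrist"); cv2.imwrite("pics/w10.png",im)
E
```

```text
clock: 14.9
position: [0.4574, -0.121, 0.1159]
ee_rot: [0.639, 3.076, 0.0]
force: [-2.0, 2.4, 5.5]
width: 0.44
theta 10.004492180058435 r 0.0598664113887758 z 0.11589563554622584 F [-2.   2.4  5.5] w 0.4404342958334178 q [ 0.63  0.42 -0.62  2.04  0.35  0.78  0.96] 14.9
```

View pics/w10.png

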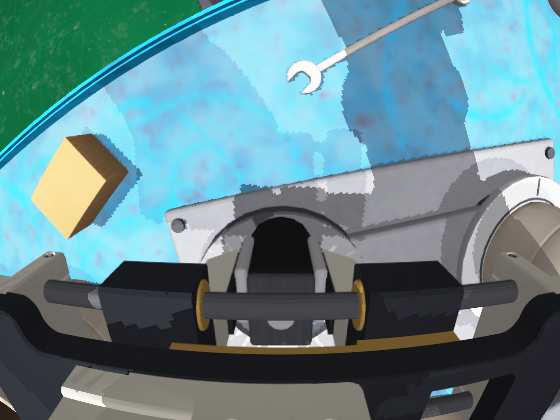

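```bash
python3 tab.py 10 13 18 24 30 36 42 48 54 60 66 72 78;echo; python3 tab.py 78 84 90 96 102 108 114 120 126 132 138 144 150
```

```text
13.0 [0.   0.31]
18.0 [-0.04  0.84]
24.0 [-0.14  1.46]
30.0 [-0.31  2.06]
36.0 [-0.54  2.65]
42.0 [-0.83  3.2 ]
48.0 [-1.17  3.73]
54.0 [-1.57  4.21]
60.0 [-2.02  4.65]
66.0 [-2.51  5.04]
72.0 [-3.04  5.38]
78.0 [-3.61  5.66]

84.0 [-0.59  0.22]
90.0 [-1.2   0.38]
96.0 [-1.82  0.47]
102.0 [-2.44  0.5 ]
108.0 [-3.07  0.46]
114.0 [-3.69  0.36]
120.0 [-4.3   0.19]
126.0 [-4.88 -0.04]
132.0 [-5.44 -0.33]
138.0 [-5.96 -0.68]
144.0 [-6.45 -1.08]
150.0 [-6.89 -1.53]
```

```bash
python3 -m handwheel '[{"tx":0,"ty":0.31,"tz":0,"wx":0,"wy":0,"wz":0,"claw":0.3},{"tx":-0.04,"ty":0.84,"tz":0,"wx":0,"wy":0,"wz":0,"claw":0.3},{"tx":-0.14,"ty":1.46,"tz":0,"wx":0,"wy":0,"wz":0,"claw":0.3},{"tx":-0.31,"ty":2.06,"tz":0,"wx":0,"wy":0,"wz":0,"claw":0.3},{"tx":-0.54,"ty":2.65,"tz":0,"wx":0,"wy":0,"wz":0,"claw":0.3},{"tx":-0.83,"ty":3.2,"tz":0,"wx":0,"wy":0,"wz":0,"claw":0.3},{"tx":-1.17,"ty":3.73,"tz":0,"wx":0,"wy":0,"wz":0,"claw":0.3},{"tx":-1.57,"ty":4.21,"tz":0,"wx":0,"wy":0,"wz":0,"claw":0.3},{"tx":-2.02,"ty":4.65,"tz":0,"wx":0,"wy":0,"wz":0,"claw":0.3},{"tx":-2.51,"ty":5.04,"tz":0,"wx":0,"wy":0,"wz":0,"claw":0.3},{"tx":-3.04,"ty":5.38,"tz":0,"wx":0,"wy":0,"wz":0,"claw":0.3},{"tx":-3.61,"ty":5.66,"tz":0,"wx":0,"wy":0,"wz":0,"claw":0.3}]'
python3 th.py
python3 - <<'E'
from h import *
im,d=vision.get_image("scene"); cv2.imwrite("pics/s11.png",cv2.resize(im[100:280,180:380],None,fx=3,fy=3,interpolation=2))
im,d=vision.get_image("wrist"); cv2.imwrite("pics/w11.png",im)
E
```

```text
clock: 15.95
position: [0.5131, -0.0836, 0.1159]
ee_rot: [-0.64, -3.076, -0.0]
force: [-1.3, 1.4, 6.6]
width: 0.442
theta 78.1954865481609 r 0.05978600478953426 z 0.11594680869949467 F [-1.3  1.4  6.6] w 0.4418590370935211 q [ 0.51  0.49 -0.61  1.93  0.37  0.83  0.87] 15.95
```

View pics/s11.png

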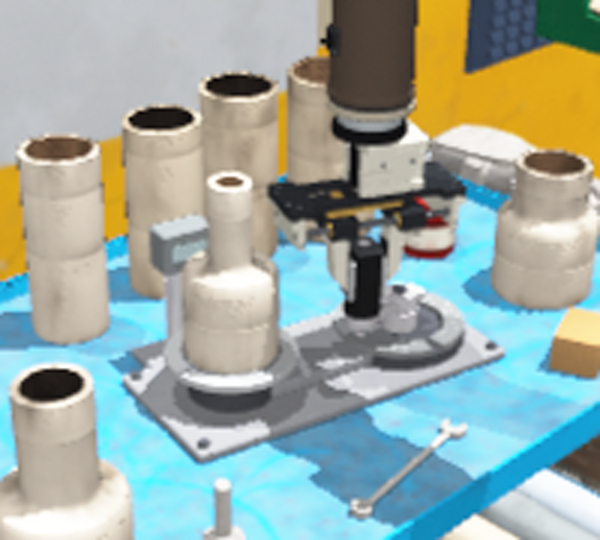

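View pics/w11.png

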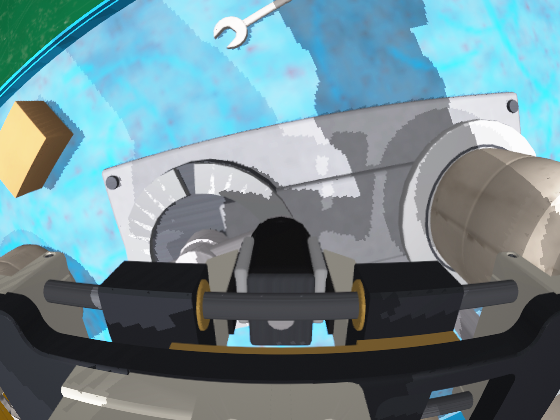

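```bash
python3 -m handwheel '[{"tx":-0.59,"ty":0.22,"tz":0,"wx":0,"wy":0,"wz":0,"claw":0.3},{"tx":-1.2,"ty":0.38,"tz":0,"wx":0,"wy":0,"wz":0,"claw":0.3},{"tx":-1.82,"ty":0.47,"tz":0,"wx":0,"wy":0,"wz":0,"claw":0.3},{"tx":-2.44,"ty":0.5,"tz":0,"wx":0,"wy":0,"wz":0,"claw":0.3},{"tx":-3.07,"ty":0.46,"tz":0,"wx":0,"wy":0,"wz":0,"claw":0.3},{"tx":-3.69,"ty":0.36,"tz":0,"wx":0,"wy":0,"wz":0,"claw":0.3},{"tx":-4.3,"ty":0.19,"tz":0,"wx":0,"wy":0,"wz":0,"claw":0.3},{"tx":-4.88,"ty":-0.04,"tz":0,"wx":0,"wy":0,"wz":0,"claw":0.3},{"tx":-5.44,"ty":-0.33,"tz":0,"wx":0,"wy":0,"wz":0,"claw":0.3},{"tx":-5.96,"ty":-0.68,"tz":0,"wx":0,"wy":0,"wz":0,"claw":0.3},{"tx":-6.45,"ty":-1.08,"tz":0,"wx":0,"wy":0,"wz":0,"claw":0.3},{"tx":-6.89,"ty":-1.53,"tz":0,"wx":0,"wy":0,"wz":0,"claw":0.3}]'
python3 th.py;  python3 tab.py 150 156 162 168 174 180 186 192 198 204 210 216 222;echo; python3 tab.py 222 228 234 240 246 252 258 264 270 276 282 288 294; echo;python3 tab.py 294 300 306 312 318 324 330 336 342 347 352 356 358
```

```text
clock: 17.05
position: [0.5701, -0.1253, 0.1159]
ee_rot: [0.64, 3.076, 0.001]
force: [-2.0, 1.4, 6.3]
width: 0.437
theta 150.4101904741219 r 0.05999749545412905 z 0.11594438642612219 F [-2.   1.4  6.3] w 0.4374825699818316 q [ 0.53  0.57 -0.58  1.78  0.39  0.91  0.94] 17.05
156.0 [-0.39 -0.49]
162.0 [-0.73 -1.02]
168.0 [-1.01 -1.58]
174.0 [-1.23 -2.17]
180.0 [-1.39 -2.78]
186.0 [-1.48 -3.4 ]
192.0 [-1.51 -4.03]
198.0 [-1.47 -4.65]
204.0 [-1.36 -5.27]
210.0 [-1.2  -5.88]
216.0 [-0.97 -6.46]
222.0 [-0.68 -7.02]

228.0 [ 0.35 -0.52]
234.0 [ 0.75 -1.01]
240.0 [ 1.19 -1.45]
246.0 [ 1.69 -1.84]
252.0 [ 2.22 -2.18]
258.0 [ 2.78 -2.46]
264.0 [ 3.37 -2.68]
270.0 [ 3.97 -2.83]
276.0 [ 4.59 -2.93]
282.0 [ 5.22 -2.95]
288.0 [ 5.85 -2.92]
294.0 [ 6.47 -2.81]

300.0 [0.61 0.17]
306.0 [1.19 0.4 ]
312.0 [1.75 0.69]
318.0 [2.27 1.03]
324.0 [2.75 1.43]
330.0 [3.2  1.88]
336.0 [3.59 2.37]
342.0 [3.92 2.9 ]
347.0 [4.16 3.37]
352.0 [4.36 3.85]
356.0 [4.48 4.25]
358.0 [4.54 4.46]
```

```bash
python3 -m handwheel '[{"tx":-0.39,"ty":-0.49,"tz":0,"wx":0,"wy":0,"wz":0,"claw":0.3},{"tx":-0.73,"ty":-1.02,"tz":0,"wx":0,"wy":0,"wz":0,"claw":0.3},{"tx":-1.01,"ty":-1.58,"tz":0,"wx":0,"wy":0,"wz":0,"claw":0.3},{"tx":-1.23,"ty":-2.17,"tz":0,"wx":0,"wy":0,"wz":0,"claw":0.3},{"tx":-1.39,"ty":-2.78,"tz":0,"wx":0,"wy":0,"wz":0,"claw":0.3},{"tx":-1.48,"ty":-3.4,"tz":0,"wx":0,"wy":0,"wz":0,"claw":0.3},{"tx":-1.51,"ty":-4.03,"tz":0,"wx":0,"wy":0,"wz":0,"claw":0.3},{"tx":-1.47,"ty":-4.65,"tz":0,"wx":0,"wy":0,"wz":0,"claw":0.3},{"tx":-1.36,"ty":-5.27,"tz":0,"wx":0,"wy":0,"wz":0,"claw":0.3},{"tx":-1.2,"ty":-5.88,"tz":0,"wx":0,"wy":0,"wz":0,"claw":0.3},{"tx":-0.97,"ty":-6.46,"tz":0,"wx":0,"wy":0,"wz":0,"claw":0.3},{"tx":-0.68,"ty":-7.02,"tz":0,"wx":0,"wy":0,"wz":0,"claw":0.3}]'
python3 th.py
python3 - <<'E'
from h import *
im,d=vision.get_image("side"); cv2.imwrite("pics/s12.png",cv2.resize(im[100:280,180:380],None,fx=3,fy=3,interpolation=2))
E
```

```text
clock: 18.05
position: [0.5483, -0.1922, 0.116]
ee_rot: [0.64, 3.075, 0.001]
force: [-0.3, 3.3, 4.1]
width: 0.442
theta 222.03727655714408 r 0.06030228362596046 z 0.11597647622926867 F [-0.3  3.3  4.1] w 0.441546062382263 q [ 0.65  0.57 -0.58  1.79  0.38  0.9   1.06] 18.05
```

View pics/s12.png

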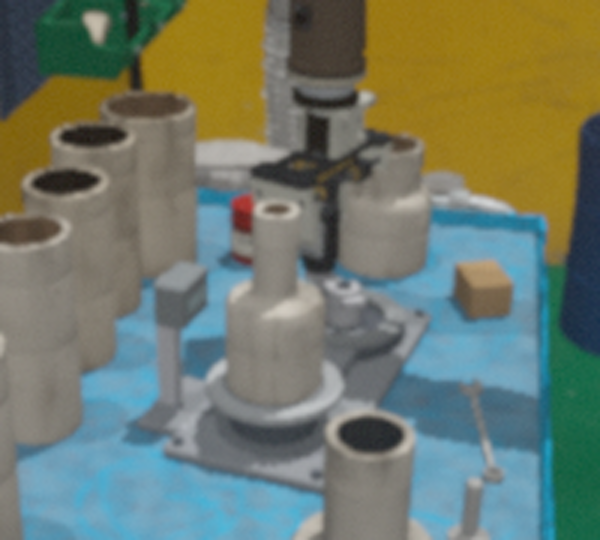

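```bash
python3 -m handwheel '[{"tx":0.35,"ty":-0.52,"tz":0,"wx":0,"wy":0,"wz":0,"claw":0.3},{"tx":0.75,"ty":-1.01,"tz":0,"wx":0,"wy":0,"wz":0,"claw":0.3},{"tx":1.19,"ty":-1.45,"tz":0,"wx":0,"wy":0,"wz":0,"claw":0.3},{"tx":1.69,"ty":-1.84,"tz":0,"wx":0,"wy":0,"wz":0,"claw":0.3},{"tx":2.22,"ty":-2.18,"tz":0,"wx":0,"wy":0,"wz":0,"claw":0.3},{"tx":2.78,"ty":-2.46,"tz":0,"wx":0,"wy":0,"wz":0,"claw":0.3},{"tx":3.37,"ty":-2.68,"tz":0,"wx":0,"wy":0,"wz":0,"claw":0.3},{"tx":3.97,"ty":-2.83,"tz":0,"wx":0,"wy":0,"wz":0,"claw":0.3},{"tx":4.59,"ty":-2.93,"tz":0,"wx":0,"wy":0,"wz":0,"claw":0.3},{"tx":5.22,"ty":-2.95,"tz":0,"wx":0,"wy":0,"wz":0,"claw":0.3},{"tx":5.85,"ty":-2.92,"tz":0,"wx":0,"wy":0,"wz":0,"claw":0.3},{"tx":6.47,"ty":-2.81,"tz":0,"wx":0,"wy":0,"wz":0,"claw":0.3}]'
python3 th.py
```

```text
clock: 19.1
position: [0.4776, -0.1924, 0.1159]
ee_rot: [0.64, 3.074, -0.0]
force: [4.4, 2.0, 4.8]
width: 0.441
theta 293.7597959573587 r 0.06036611338662081 z 0.11592434196922367 F [4.4 2.  4.8] w 0.44074062067859654 q [ 0.73  0.48 -0.6   1.95  0.37  0.82  1.09] 19.1
```

```bash
python3 -m handwheel '[{"tx":0.61,"ty":0.17,"tz":0,"wx":0,"wy":0,"wz":0,"claw":0.3},{"tx":1.19,"ty":0.4,"tz":0,"wx":0,"wy":0,"wz":0,"claw":0.3},{"tx":1.75,"ty":0.69,"tz":0,"wx":0,"wy":0,"wz":0,"claw":0.3},{"tx":2.27,"ty":1.03,"tz":0,"wx":0,"wy":0,"wz":0,"claw":0.3},{"tx":2.75,"ty":1.43,"tz":0,"wx":0,"wy":0,"wz":0,"claw":0.3},{"tx":3.2,"ty":1.88,"tz":0,"wx":0,"wy":0,"wz":0,"claw":0.3},{"tx":3.59,"ty":2.37,"tz":0,"wx":0,"wy":0,"wz":0,"claw":0.3},{"tx":3.92,"ty":2.9,"tz":0,"wx":0,"wy":0,"wz":0,"claw":0.3},{"tx":4.16,"ty":3.37,"tz":0,"wx":0,"wy":0,"wz":0,"claw":0.3},{"tx":4.36,"ty":3.85,"tz":0,"wx":0,"wy":0,"wz":0,"claw":0.3},{"tx":4.48,"ty":4.25,"tz":0,"wx":0,"wy":0,"wz":0,"claw":0.3},{"tx":4.48,"ty":4.25,"tz":0,"wx":0,"wy":0,"wz":0,"claw":0.3}]'
python3 th.py; python3 tab.py 356 358 359 359.5 360 361 362 
```

```text
clock: 20.1
position: [0.4533, -0.1353, 0.1159]
ee_rot: [-0.64, -3.076, 0.001]
force: [2.7, 0.4, 6.6]
width: 0.439
theta 355.78866934613916 r 0.06013634001910591 z 0.11586505348618457 F [2.7 0.4 6.6] w 0.4386578897496999 q [ 0.67  0.42 -0.63  2.04  0.35  0.78  0.99] 20.1
358.0 [0.05 0.2 ]
359.0 [0.08 0.3 ]
359.5 [0.09 0.36]
360.0 [0.1  0.41]
361.0 [0.12 0.51]
362.0 [0.14 0.61]
```

```bash
python3 -m handwheel '[{"tx":0.05,"ty":0.2,"tz":0,"wx":0,"wy":0,"wz":0,"claw":0.3},{"tx":0.09,"ty":0.36,"tz":0,"wx":0,"wy":0,"wz":0,"claw":0.3},{"tx":0.1,"ty":0.41,"tz":0,"wx":0,"wy":0,"wz":0,"claw":0.3},{"tx":0.1,"ty":0.41,"tz":0,"wx":0,"wy":0,"wz":0,"claw":0.3},{"tx":0.1,"ty":0.41,"tz":0,"wx":0,"wy":0,"wz":0,"claw":0.3}]'
python3 th.py; python3 th.py
```

```text
clock: 20.52
position: [0.4539, -0.132, 0.1159]
ee_rot: [-0.641, -3.075, 0.002]
force: [2.4, -0.5, 7.7]
width: 0.436
theta 358.978953440752 r 0.06007298670307951 z 0.11587039968615223 F [ 2.4 -0.5  7.7] w 0.4363327027533642 q [ 0.66  0.42 -0.63  2.04  0.35  0.78  0.98] 20.5167
theta 358.978953440752 r 0.06007298670307951 z 0.11587039968615223 F [ 2.4 -0.5  7.7] w 0.4363327027533642 q [ 0.66  0.42 -0.63  2.04  0.35  0.78  0.98] 20.5167
```

```bash
python3 -m handwheel '[{"tx":0.01,"ty":0.05,"tz":0,"wx":0,"wy":0,"wz":0,"claw":0.3},{"tx":0.01,"ty":0.05,"tz":0,"wx":0,"wy":0,"wz":0,"claw":0.3},{"tx":0.01,"ty":0.05,"tz":0,"wx":0,"wy":0,"wz":0,"claw":0.48},{"tx":0.01,"ty":0.05,"tz":0,"wx":0,"wy":0,"wz":0,"claw":0.52},{"tx":0.01,"ty":0.05,"tz":0,"wx":0,"wy":0,"wz":0,"claw":0.56},{"tx":0.01,"ty":0.05,"tz":0,"wx":0,"wy":0,"wz":0,"claw":0.6},{"tx":0.01,"ty":0.05,"tz":0,"wx":0,"wy":0,"wz":0,"claw":0.64},{"tx":0.01,"ty":0.05,"tz":0,"wx":0,"wy":0,"wz":0,"claw":0.64},{"tx":0.01,"ty":0.05,"tz":0,"wx":0,"wy":0,"wz":0,"claw":0.64}]'
python3 th.py
python3 - <<'E'
from h import *
im,d=vision.get_image("wrist"); cv2.imwrite("pics/w13.png",im)
im,d=vision.get_image("side"); cv2.imwrite("pics/s13.png",cv2.resize(im[100:280,180:380],None,fx=3,fy=3,interpolation=2))
E
```

```text
clock: 21.27
position: [0.4528, -0.1311, 0.115]
ee_rot: [-0.64, -3.073, 0.001]
force: [-0.2, 0.0, 0.5]
width: 0.637
theta 359.5912517575223 r 0.06139161390684645 z 0.11499852479680175 F [-0.2  0.   0.5] w 0.6366627934966846 q [ 0.66  0.43 -0.63  2.04  0.35  0.78  0.98] 21.2667
```

View pics/w13.png

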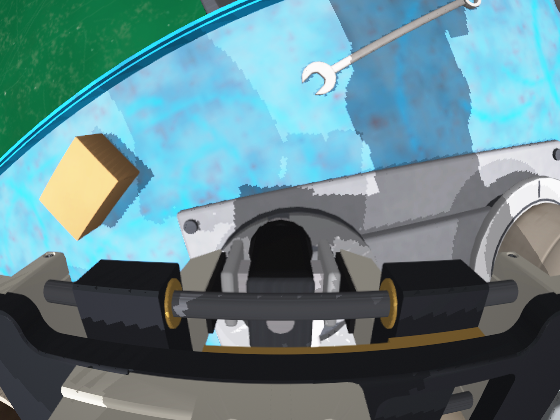

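View pics/s13.png

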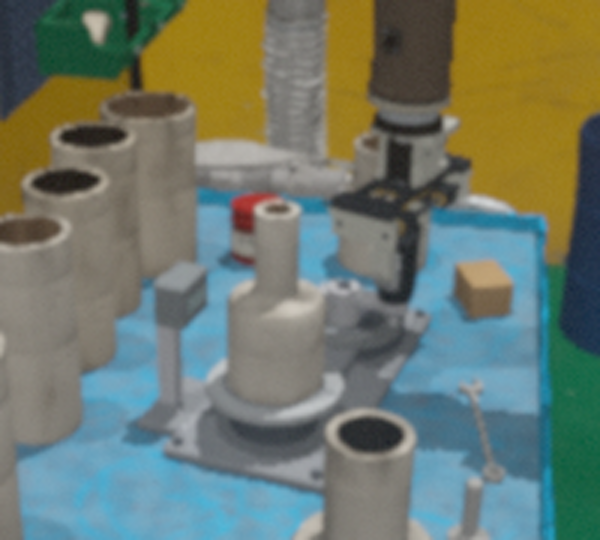

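```bash
python3 -m handwheel '[{"tx":0,"ty":0,"tz":0,"wx":0,"wy":0,"wz":0,"claw":1},{"tx":0,"ty":0,"tz":0,"wx":0,"wy":0,"wz":0,"claw":1},{"tx":0,"ty":0,"tz":0,"wx":0,"wy":0,"wz":0,"claw":1},{"tx":0,"ty":0,"tz":0,"wx":0,"wy":0,"wz":0,"claw":1},{"tx":0,"ty":0,"tz":-2,"wx":0,"wy":0,"wz":0,"claw":1},{"tx":0,"ty":0,"tz":-5,"wx":0,"wy":0,"wz":0,"claw":1},{"tx":0,"ty":0,"tz":-8,"wx":0,"wy":0,"wz":0,"claw":1},{"tx":0,"ty":0,"tz":-11,"wx":0,"wy":0,"wz":0,"claw":1},{"tx":0,"ty":0,"tz":-14,"wx":0,"wy":0,"wz":0,"claw":1},{"tx":0,"ty":0,"tz":-16,"wx":0,"wy":0,"wz":0,"claw":1},{"tx":0,"ty":0,"tz":-16.5,"wx":0,"wy":0,"wz":0,"claw":1},{"tx":0,"ty":0,"tz":-16.5,"wx":0,"wy":0,"wz":0,"claw":1}]'
python3 -m handwheel '[{"tx":0,"ty":0,"tz":0,"wx":0,"wy":0,"wz":0,"claw":1}]'
python3 - <<'E'
from h import *
from chk import *
im,d,P=wristpts(); cv2.imwrite("pics/w14.png",im)
S=P[np.hypot(P[...,0]-.454,P[...,1]+.131)<.04].astype(np.float32)
for a,b in((.141,.155),(.125,.136),(.09,.136),(.08,.155)):
    q=S[(S[:,2]>a)&(S[:,2]<b)]; print(a,b,len(q),np.median(q,0) if len(q) else 0,cv2.minAreaRect(q[:,:2].copy()) if len(q)>4 else 0)
b=np.array
for n,bias in (("side",(.0011,.0023)),("scene",(-.0022,-.0033))):
    im,d=vision.get_image(n); x,e,k=disc_rel(n,d,(.5566,.062)); print(n,x-b(bias),e,k)
    cv2.imwrite(f"pics/{n}14.png",im)
E
```

```text
clock: 22.37
position: [0.4551, -0.1311, 0.282]
ee_rot: [0.64, 3.073, -0.001]
force: [-0.6, -0.5, 0.8]
width: 0.998
clock: 22.45
position: [0.454, -0.1311, 0.28]
ee_rot: [-0.641, -3.075, 0.0]
force: [0.2, 1.8, -0.4]
width: 0.999
0.141 0.155 1201 [ 0.4544797  -0.13163914  0.14431764] ((0.45558926463127136, -0.13207146525382996), (0.02729085087776184, 0.03666087985038757), 66.19987487792969)
0.125 0.136 510 [ 0.45285487 -0.12319176  0.13083342] ((0.45271962881088257, -0.13095241785049438), (0.055566396564245224, 0.03471402823925018), 66.8080062866211)
0.09 0.136 1074 [ 0.44921672 -0.12400395  0.12348895] ((0.452719509601593, -0.13078951835632324), (0.05586574226617813, 0.0348425954580307), 66.8080062866211)
0.08 0.155 2411 [ 0.4511669  -0.12977265  0.14067459] ((0.45459339022636414, -0.13158942759037018), (0.05557839572429657, 0.03889180347323418), 66.07853698730469)
side [0.55712113 0.06108326] 0.0011730449135798626 550
scene [0.55659743 0.06125827] 0.0013725611574252096 530
```

View pics/w14.png

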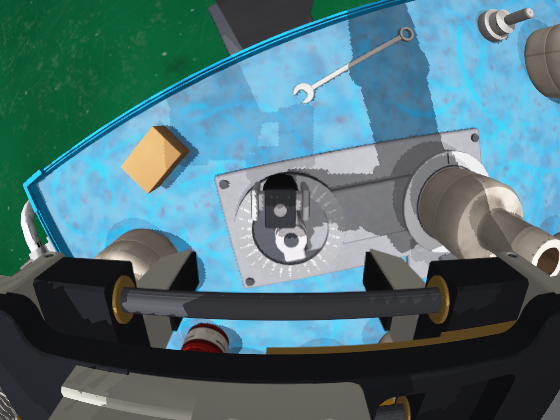

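View pics/side14.png

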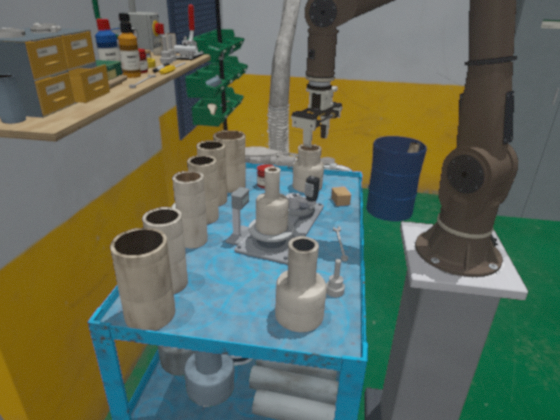

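```bash
python3 -c "
from cell import arm; print(arm.sign_off())"
```

```text
the job is handed in; nothing more can be done
None
```

I stood the slim reducer in the middle of the disc, pinched the tabs, turned the crank one full turn clockwise and let go at the start. The job was handed in at about 22.6 s on the robot's clock.

- **Reducer:** It went down in half-millimetre steps; the last one pressed slightly, at about 9 N. After the turn it still stands within about 1 mm of the disc's centre, by both fixed cameras.
- **Crank:** The handle is back within about 0.2 mm of where it started, and the mark on the disc is back where it was in the wrist picture. Forces on the wrist stayed under about 10 N in all readings during the turn.
- **Pin:** I could not see the pin itself. I infer it dropped home because the tabs spread to 55.6 mm again, the same as before the pinch, with the handle at its starting place. I skipped a push test, since pushing on a tab could have lifted the pin.
- **Other things:** The bystanders that show in the last pictures look unmoved, and nothing is touching the gripper.

No check failed or disagreed.

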